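# Lock a bearing block on the machine table with a tapped wedge

### The arm

A 7-joint arm with a two-finger parallel gripper is mounted at the origin on the work surface. World frame = base frame: x ahead of the robot, y to its left, z up, the work surface at z = 0. Lengths are in m, angles in rad, forces in N, time in s.
With the tool pointing down it reaches from about 0.4 to 0.875 m from the base axis. Payload 6.5 kg.
Tool frame: the origin (TCP) lies at the very end of the fingers, on their centre line; the grasp point (between the pads) lies 19 mm behind it (robot.tcp_to_grasp is the distance from the TCP to the grasp point, in m); x points along the fingers, z is the direction in which the jaws open and shut, and the axes are right-handed (so a half turn about x gives the same grasp; the last joint's range is limited). The gripper opens to 85 mm and grips with 20 to 120 N. Pads are 22 mm wide; open, the fingers measure 114 mm over their backs; the gripper's body (76 mm by 85 mm) begins 54 mm behind the grasp point. The pads swing forward as they close: fully open they stand 13 mm farther back than shut.
Start: joints at [-1.246, 0.536, -0.004, 1.538, 0.003, 1.067, -0.071], TCP at [0.248, 0.601, 0.231] pointing down, gripper open.
Joint ranges: [-2.7, 2.7], [-0.37, 2.16], [-1.27, 1.26], [0.24, 2.4], [-1.31, 4.45], [0.19, 1.91], [-2.76, 2.76]. Speed limits (rad/s): [2.39, 2.39, 3.14, 3.14, 3.14, 3.14, 3.14].

### API

Orientations are given as [roll, pitch, yaw] about the fixed x, y, z axes, in that order (R = Rz(yaw) Ry(pitch) Rx(roll)).
In Python, from station import robot gives the robot as it stands.
- The arm moves only by the tool move_arm, never from a script. Its argument "plan" is a list of rows, each a list of 3 entries, a list of its own where there are three numbers: the shift along the world's x, y, z in mm, then the turn about the world's z in degrees, then the finger opening in mm, from 0 to 85.4. A call has 1 to 5 rows; each row shifts and turns the pose as measured when the row begins; what a row does not reach is not made up. A row lasts 1/12 s, in which the tool goes at most 41.7 mm and 7.16 degrees, less where a joint would pass 70% of its speed; a pose out of reach is approached as far as the arm can. A call with a gripper value outside its range is refused whole. The fingers move at their own pace and stop on an object; "newtons" is the grip in N (left out, the last holds). Time passes only in rows, so rows that do not move let the fingers close. It gives the time, the measured TCP pose, the force and the opening at its end, in the units of the state.
- robot.observe(): the state, without advancing time (a new reading comes with each control period).
- robot.get_image(name): name is "scene" or "top" or "wrist"; returns (picture, depth): 384x512x3 uint8, red, green, blue; 384x512 float32, m along the optical axis (not along the pixel's ray), 0 where there is no reading.
- robot.calibration(name): a dict with "camera_matrix" (3x3 intrinsics, pixels), "k1" (the pictures are not rectified: a ray, as slopes to the right and down, at radius r is drawn at 1 + k1 r^2 times it, then the intrinsics apply), "R" (3x3) and "t" (3): a world point X has camera coordinates R X + t. Camera axes: x right, y down, z forward; pixel columns grow to the right and rows downward; lengths in m; the calibration is good to about 2 mm. A picture is of the moment at which its call begins: read the wrist's pose just before it. calibration takes no time and is no camera call; for the wrist camera it gives the pose at the moment of the call.
- robot.job_done(): hands the job in, once; it reports no verdict.
The state is a dict: "t": time; "joint_pos": joint angles; "joint_vel": joint speeds; "joint_torque": joint torques, N m; "position": TCP position; "tcp_rot": TCP orientation; "force": force on the tool from outside, world axes, zero at the start; "wrist_torque": the same for the moment, N m; "opening": finger opening in m.
Only numpy, scipy, OpenCV 4.12 (cv2) and the standard library are available. Lean on these libraries where they do the work, as an engineer would, in place of code of your own. Each camera call takes 0.05 s, during which the arm holds its last target.

### The job

Clamp the steel block on the slotted machine table ready for drilling: take the hardwood wedge out of the wooden stand, start it thin end down in the slot between the sloped abutment and the block and let go of it, then drive it home with the brass mallet in separate light taps, lifting the mallet off between taps, until the block is hard against its end stop and the wedge goes no further. Never drive it with the hand or hit it hard, leave the other things on the bench alone, and finally put the mallet back down on the bench, clear of the machine table.

Things in the scene. Friction and masses are not known exactly. Their poses are not given: they have to be found in the camera images.
- fixture: Fixed slotted machine table: steel plate 300 x 200 mm, top 30 mm above the bench, with the painted wedge abutment bolted on at its -x end and an end stop past the block. Origin: centre of the plate's underside. x: from the abutment to the block and end stop; z up. Abutment: 72 mm wide, 65 mm high above the plate, cheeks to x = -52 mm; nuts on its feet at x = -112, y = +-60 mm, to 38 mm above the plate.
- slot (a point): Top edge, at mid-width, of the sloped face at the back of the abutment's open slot (44 mm wide in y): x = -65.8, y = 0, z = 95 mm in the fixture's frame, same axes. The face recedes 1 mm to -x per 6 mm of height, from x = -55 mm at the plate. The slot's other wall is the steel block's upright -x face.
- workpiece: Loose steel block to be clamped, bore in its top, 70 (x) x 60 (y) x 60 mm high, 1.25 kg, resting on the plate (top 90 mm above the bench). Origin: centre of its underside; axes like the fixture's. Its -x face, 35 mm from its origin, is the slot's front wall. The fixed end stop stands 0.8 to 4.2 mm past its +x face; it slides there with dry friction.
- wedge: Loose hardwood wedge, thin end down: 105 mm long, 40 mm wide (y), 14 mm thick at the bottom, 31.5 mm at the top (1 in 6), 0.07 kg. Origin: centre of its bottom end, z to the thick end. +x face upright at x = +7 mm (against the block); -x face slopes from x = -7 to -24.5 mm. Grip its parallel 40 mm sides. Starts upright in a pocket of the stand, bottom 10 mm above the bench.
- wedge_top (a point): Centre of the wedge's top end, to be struck: x = -8.8, z = 105 mm in the wedge's frame. The wedge drops in by hand until its bottom is 8 to 48 mm above the plate; then taps of 3 to 12 N drive it 4 to 26 mm deeper as the block slides; then it jams hard (about 25 N per mm), bottom 3 to 23 mm above the plate, differing each time, and stays stuck by friction.
- stand: Fixed wooden stand, 120 (x) x 68 (y) x 50 mm high, two pockets 30 (x) x 44 (y) mm, 40 mm deep, at x = -28 and +28 mm: the wedge is in one, the parallel in the other. Origin: centre of its underside. Left or right of the machine table; its x axis (and the wedge's) points away from the robot within 0.35 rad.
- parallel: A plain straight hardwood block, 20 x 40 x 72 mm, in the other pocket of the stand: not the wedge, leave it. Origin: centre of its bottom end.
- mallet: Loose brass mallet, 0.62 kg, standing on its head: round upright head 36 mm across, 62 mm high; wooden handle 18 mm wide (y), 24 mm high, level along the mallet's -x to x = -210 mm, its middle 31 mm above the striking face. Origin: centre of the lower (striking) face, z up. Left or right of the machine table, opposite the stand; handle towards the robot within 0.35 rad.
- mallet_grip (a point): Good place to grip the handle, close to the head and the balance point: x = -45 mm, y = 0, z = 31 mm in the mallet's frame.
- spanner: An open-ended steel spanner, 200 mm, lying on the bench: leave alone. Origin under its middle.
- pulley: An aluminium toothed pulley, 94 mm across, lying on the bench: leave alone. Origin: centre of its underside.
- chuck: A steel drill chuck with its taper up, 50 mm across, 110 mm high: leave alone. Origin: centre of its underside.
- oil: A white plastic oil bottle, 56 mm across, 150 mm high: leave alone. Origin: centre of its underside.
- step_block: A small steel stepped clamping block, 60 x 30 x 50 mm: leave alone. Origin: centre of its underside.
- driver: A screwdriver with a black handle, 190 mm, lying on the bench: leave alone. Origin under its middle.

How it is judged:
On the way, in this order (a step that is already met when the one before it is completed fails the run):
1. the wedge stands in the slot, thin end down, let go (z of wedge in the frame of fixture below 0.085 m and y of wedge in the frame of fixture between -0.005 and 0.005 m and x of wedge in the frame of fixture between -0.064 and -0.035 m and angle between wedge's own z axis and vertical below 0.12 rad and contact force between the fingers and wedge below 0.05 N and linear speed of wedge below 0.02 m/s), for 0.2 s.
2. a first tap of the mallet on the wedge (contact force between mallet and wedge above 2 N).
3. the mallet is lifted off the wedge again (contact force between mallet and wedge below 0.01 N), for 0.15 s.
4. a later tap meets the wedge jammed, the block hard against its stop (contact force between mallet and wedge above 4 N and contact force between wedge and workpiece above 12 N).
At the end, for the whole second after the job is handed in: The wedge stands upright (within 0.12 rad) and at rest in the slot, jammed: it presses on the block with over 12 N, possible only with the block hard on its end stop. The mallet rests on the bench, striking face under 30 mm up, off the machine table and over 150 mm from its centre (z of wedge in the frame of fixture between 0.03 and 0.085 m and y of wedge in the frame of fixture between -0.005 and 0.005 m and x of wedge in the frame of fixture between -0.064 and -0.035 m and angle between wedge's own z axis and vertical below 0.12 rad and contact force between wedge and workpiece above 12 N and angle between workpiece's own z axis and vertical below 0.03 rad and linear speed of wedge below 0.01 m/s and height (world z) of mallet below 0.03 m and contact force between mallet and fixture below 0.05 N and horizontal distance between mallet and fixture above 0.15 m and linear speed of mallet below 0.02 m/s); the robot touches nothing.
It fails at once if a hard blow or push: the mallet bears on the wedge with more than 45 N (contact force between mallet and wedge above 45 N).
It fails at once if the wedge is driven home with the hand: the fingers are on it while it presses on the block with more than 15 N (contact force between the fingers and wedge above 0.5 N and contact force between wedge and workpiece above 15 N).
It fails at once if another thing on the bench is moved by more than 20 mm (distance of any of parallel, spanner, pulley, chuck, oil, step_block, driver from where it was at the start of the episode above 0.02 m).
It also fails if it takes over 72 s, if anything falls off the work surface, if the arm or the gripper's body presses on something with over 40 N, if the wrist force passes 120 N, or if a joint passes its speed limit or range.

## Working session

There is one attempt and no reset: what is moved stays moved. The work goes in short steps, Python scripts to look and compute and a tool call to move; the robot and the scene stay as the last step left them, time stands still between calls to the robot, and variables do not carry over. Pictures are saved under pics/ and viewed, and the job is handed in when it is done.

Besides the shell and the picture viewer there is one more tool, called after "Emit:" as a command line: name --argument value ..., lists and objects as JSON in quotes. move_arm: Moves the arm, as the interface text tells. Its arguments: {"type":"object","properties":{"plan":{"type":"array","items":{"type":"array"}},"newtons":{"type":"number"}},"required":["plan"]}

```bash
mkdir -p pics; ls; cat > h.py <<'E'
from station import robot
import numpy as np, cv2
def snap(n,f):
    c=robot.calibration(n); im,d=robot.get_image(n)
    cv2.imwrite(f'pics/{f}.png',im[:,:,::-1]); np.savez(f'pics/{f}.npz',im=im,d=d,K=c['camera_matrix'],k1=c['k1'],R=c['R'],t=c['t'])
    return im,d,c
def cloud(f):
    z=np.load(f'pics/{f}.npz'); d=z['d']; K=z['K']; k1=float(z['k1'])
    h,w=d.shape; u,v=np.meshgrid(np.arange(w),np.arange(h))
    uv=np.stack([u,v],-1).reshape(-1,1,2).astype(np.float64)
    n=cv2.undistortPoints(uv,K,np.array([k1,0,0,0,0.])).reshape(h,w,2)
    P=np.concatenate([n*d[...,None],d[...,None]],-1)
    X=(P-z['t'].reshape(3))@z['R']
    X[d<=0]=np.nan
    return z['im'],X
E
python3 - <<'E'
from h import *
snap('scene','s0');snap('top','t0')
s=robot.observe();print(s)
for n in('scene','top','wrist'):
    c=robot.calibration(n);print(n,c['k1'],(-np.array(c['R']).T@np.array(c['t'])))
E
```

```text
pics
{'t': 0.1, 'joint_pos': array([-1.24620346,  0.53712793, -0.00443365,  1.5388089 ,  0.00259829,
        1.06732777, -0.07119586]), 'joint_vel': array([-0.00029238, -0.00245005,  0.00154067, -0.00393162,  0.00026237,
       -0.00269437,  0.00037583]), 'joint_torque': array([ 3.15206555e-03, -5.84569108e+01,  1.05232313e+00, -2.59779239e+01,
        1.26537628e-02,  4.52540698e-03,  3.28963131e-05]), 'position': array([0.24738705, 0.6004301 , 0.23046296]), 'tcp_rot': array([-3.06725828,  1.56913012, -1.88718399]), 'force': array([-0.6561856 , -0.15945501,  0.03987745]), 'wrist_torque': array([ 0.01875158, -0.05545669, -0.00151898]), 'opening': 0.08523725989783623}
scene -0.10938907509149016 [ 1.31027128 -1.16913602  1.1466479 ]
top -0.03690867301866738 [0.22930019 0.01392223 1.80185569]
wrist -0.08003823555999959 [0.17064683 0.63280327 0.37266734]
```

View pics/t0.png

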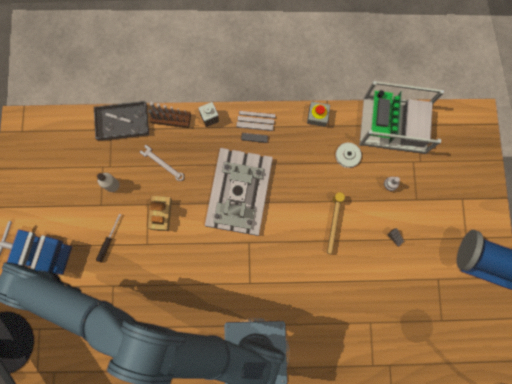

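View pics/s0.png

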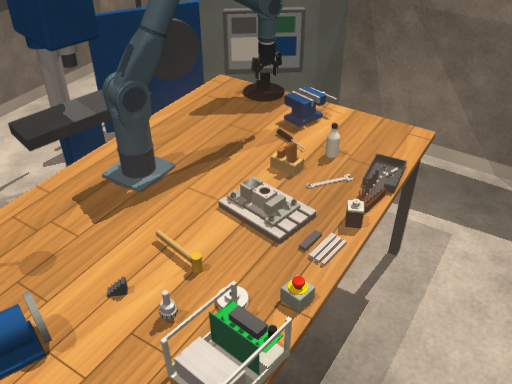

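```bash
python3 - <<'E'
from h import *
im,X=cloud('t0')
# crops
a=im[140:245,195:285,::-1]; b=im[180:245,135:185,::-1]; c=im[180:265,315:360,::-1]
o=np.zeros((600,800,3),np.uint8)
a=cv2.resize(a,None,fx=4.4,fy=4.4,interpolation=2);b=cv2.resize(b,None,fx=4,fy=4,interpolation=2);c=cv2.resize(c,None,fx=3.5,fy=3.5,interpolation=2)
o[:a.shape[0],:a.shape[1]]=a;o[:b.shape[0],400:400+b.shape[1]]=b;o[300:300+c.shape[0],600:600+c.shape[1]]=c[:300]
cv2.imwrite('pics/c0.png',o)
for p in [(238,187),(160,213),(340,198),(334,250),(228,190),(120,230),(240,380),(200,300),(348,154)]:
    print(p,X[p[1],p[0]].round(3))
np.set_printoptions(linewidth=250)
print('fix z',(X[148:238:2,204:276:2,2]*1000).round(0)[:, ::1].astype(int))
print('stand z',(X[190:236:2,146:176,2]*1000).round(0).astype(int))
E
```

```text
(238, 187) [0.584 0.051 0.101]
(160, 213) [0.502 0.336 0.056]
(340, 198) [ 0.546 -0.321  0.058]
(334, 250) [ 0.361 -0.299  0.001]
(228, 190) [0.588 0.09  0.032]
(120, 230) [0.448 0.492 0.009]
(240, 380) [0.001 0.043 0.516]
(200, 300) [ 0.189  0.196 -0.005]
(348, 154) [ 0.718 -0.364  0.037]
fix z [[ -2 -11   1 ...   2  -2   4]
 [  0  -2   4 ...   9   4   5]
 [  2  -4   4 ...   1   2  -5]
 ...
 [ -3   6   2 ...  -3   8 -10]
 [  1  -5   0 ...   1  -3  -4]
 [  0  -7   3 ...   0   3  -3]]
stand z [[                   2                    1                   -1                    7                   -5                   -4                   -1                    0                    6                    0                    6
                    -1                    3                    0                    3                    2                    4                    0                   -5                    3                   -4                   -7
                    -6                   -2                   -2                  -17                    0                   -8          
[... 13471 characters left out ...]
   3                   -4                   -2                   -5                    6                    0                   -4                   -2                    0
                     1                    5                   11                   -7                   -6                    4                   -4                    5                    7                    2                    6
                     3                   -3                   -1                    6                    1                   -4                   -2                    0]]<stdin>:12: RuntimeWarning: invalid value encountered in cast
<stdin>:13: RuntimeWarning: invalid value encountered in cast
```

View pics/c0.png

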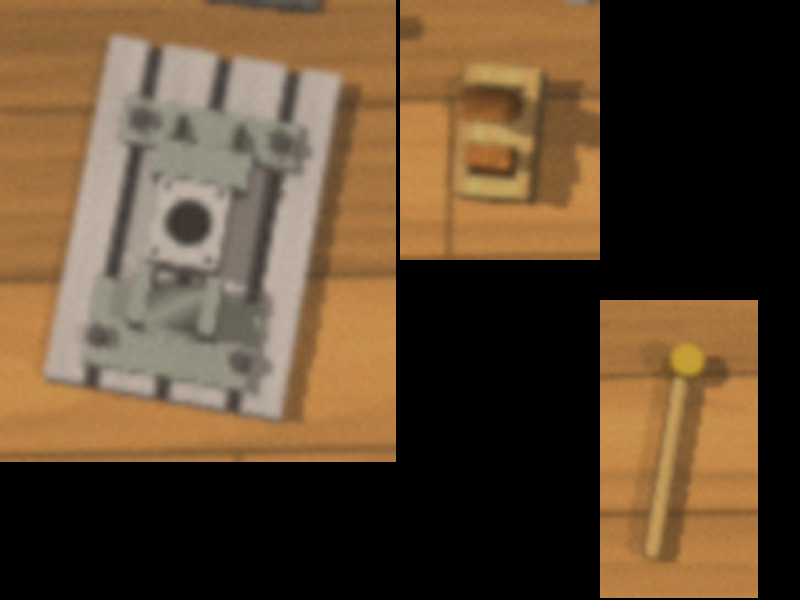

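```bash
python3 - <<'E'
from h import *
im,X=cloud('t0')
def sel(x0,x1,y0,y1,z0,z1):
    m=(X[...,0]>x0)&(X[...,0]<x1)&(X[...,1]>y0)&(X[...,1]<y1)&(X[...,2]>z0)&(X[...,2]<z1); return X[m]
p=sel(.35,.8,-.1,.2,.018,.045); (c,s,a)=cv2.minAreaRect(p[:,:2].astype(np.float32));print('plate',c,s,a)
p=sel(.35,.7,.22,.42,.04,.062); print('stand',len(p),cv2.minAreaRect(p[:,:2].astype(np.float32)))
p=sel(.35,.7,.22,.45,.105,.13); print('wedge top',len(p),p.mean(0),cv2.minAreaRect(p[:,:2].astype(np.float32)))
p=sel(.35,.7,.22,.45,.072,.092); print('par',len(p),p.mean(0))
p=sel(.3,.7,-.4,-.2,.025,.075); print('mallet',len(p),p.mean(0)); 
q=p[p[:,0]<.5]; print(cv2.fitLine(q[:,:2].astype(np.float32),2,0,.01,.01).ravel(), q.min(0),q.max(0))
q=sel(.3,.7,-.4,-.2,.052,.075);print('head',q.mean(0),len(q))
from scipy.spatial.transform import Rotation as Ro
s=robot.observe();print(Ro.from_euler('xyz',s['tcp_rot']).as_matrix().round(3))
c=robot.calibration('wrist');print(c['R'].round(3),c['camera_matrix'])
E
```

```text
plate (0.6189312934875488, 0.012381434440612793) (0.2652910649776459, 0.381033331155777) 79.4943618774414
stand 403 ((0.5057947039604187, 0.34247350692749023), (0.0703745037317276, 0.12130460888147354), 85.65023040771484)
wedge top 105 [0.51953122 0.3410761  0.11458839] ((0.5197408199310303, 0.3419782817363739), (0.04299873486161232, 0.030888943001627922), 83.21021270751953)
par 76 [0.48175163 0.34178321 0.08212733]
mallet 380 [ 0.47309631 -0.30140024  0.04537653]
[ 0.9772961  -0.21187818  0.42277256 -0.29015478] [ 0.34722737 -0.31490675  0.02508241] [ 0.49946154 -0.26786823  0.05093732]
head [ 0.54938005 -0.3181532   0.06209713] 81
[[-0.001 -0.925  0.381]
 [-0.002  0.381  0.925]
 [-1.    -0.    -0.002]]
[[ 0.381  0.925 -0.002]
 [ 0.875 -0.36   0.324]
 [ 0.299 -0.125 -0.946]] [[335.61521011   0.         257.39100776]
 [  0.         335.61521011 194.07645883]
 [  0.           0.           1.        ]]
```

Emit:
move_arm --plan '[[[18, -36, 5], 2, 85], [[18, -36, 5], 2, 85], [[18, -36, 5], 2, 85], [[18, -36, 5], 2, 85], [[18, -36, 5], 2, 85]]'

```text
t: 0.52
position: [0.3293, 0.421, 0.2514]
tcp_rot: [2.183, 1.562, -2.721]
force: [1.5, 0.4, -0.5]
opening: 0.0853
```

Emit:
move_arm --plan '[[[18, -36, 5], 2, 85], [[18, -36, 5], 0, 85], [[18, -36, 5], 0, 85], [[18, -36, 0], 0, 85], [[18, -36, 0], 0, 85]]'

```text
t: 0.93
position: [0.4197, 0.234, 0.2668]
tcp_rot: [2.175, 1.562, -2.69]
force: [1.3, 0.8, 0.2]
opening: 0.0849
```

Emit:
move_arm --plan '[[[18, -36, 0], 0, 85], [[18, -36, 0], 0, 85], [[18, -36, 0], 0, 85], [[18, -36, 0], 0, 85], [[18, -36, 0], 0, 85]]'

```text
t: 1.35
position: [0.5099, 0.0463, 0.2669]
tcp_rot: [2.1, 1.562, -2.764]
force: [0.9, 0.4, -0.7]
opening: 0.0853
```

Emit:
move_arm --plan '[[[0, 0, 0], 0, 85], [[0, 0, 0], 0, 85]]'

```text
t: 1.52
position: [0.5124, 0.0356, 0.2667]
tcp_rot: [2.577, 1.56, -2.302]
force: [0.2, 0.9, -1.3]
opening: 0.0851
```

```bash
python3 - <<'E'
from h import *
s=robot.observe();print(s['position'],s['joint_vel'].round(3))
im,d,c=snap('wrist','w1')
cv2.imwrite('pics/w1b.png',cv2.resize(im[:,:,::-1],None,fx=1.55,fy=1.55,interpolation=2))
E
```

```text
[0.51239943 0.03559237 0.2666949 ] [ 0.075  0.017  0.05  -0.017  0.031 -0.008  0.029]
```

View pics/w1b.png

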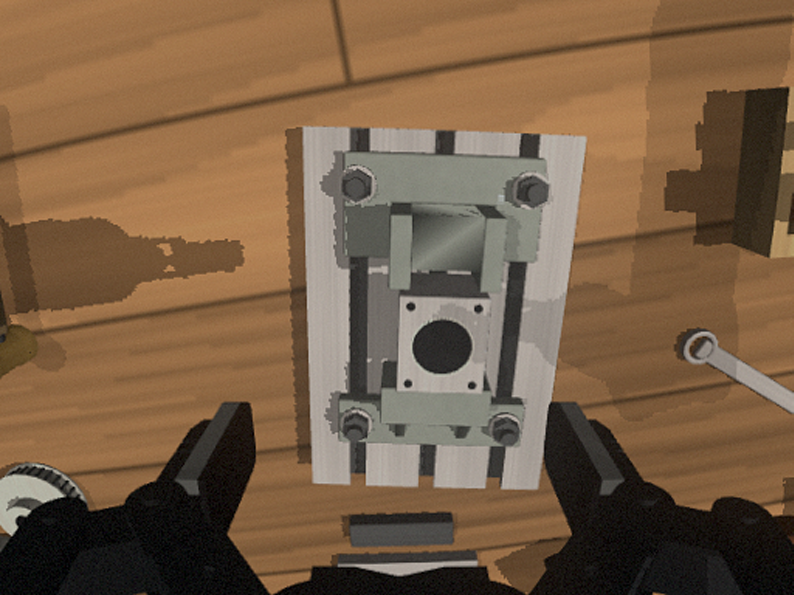

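```bash
cat >> h.py <<'E'
def ray(f,px,z):
    Z=np.load(f'pics/{f}.npz'); n=cv2.undistortPoints(np.array(px,float).reshape(-1,1,2),Z['K'],np.array([float(Z['k1']),0,0,0,0.])).reshape(-1,2)
    d=np.c_[n,np.ones(len(n))]@Z['R']; o=-Z['R'].T@Z['t'].reshape(3)
    return o+d*((z-o[2])/d[:,2])[:,None]
E
python3 - <<'E'
from h import *
im,X=cloud('w1')
s=1.55
c=np.array([(303,127),(587,137),(540,490),(312,484)])/s
P=ray('w1',c,.03);print(P.round(4)); print([np.linalg.norm(P[i]-P[(i+1)%4]).round(4) for i in range(4)],P.mean(0))
b=np.array([(401,294),(491,295),(487,392),(397,391)])/s
B=ray('w1',b,.09);print(B.round(4),[np.linalg.norm(B[i]-B[(i+1)%4]).round(4) for i in range(4)],B.mean(0))
for A in (P,B): print(np.degrees(np.arctan2(*(A[3]-A[0])[[1,0]])),np.degrees(np.arctan2(*(A[2]-A[1])[[1,0]])))
def st(x0,y0,x1,y1):
    q=X[int(y0/s):int(y1/s),int(x0/s):int(x1/s)].reshape(-1,3);return np.nanmedian(q,0).round(4)
print('plate z',st(560,160,570,300),'block top',st(425,300,465,315),'abut cheeks',st(394,210,405,280),st(490,220,500,270),'bench',st(400,20,500,60))
cr=im[100:330,180:400,::-1];cv2.imwrite('pics/w1c.png',cv2.resize(cr,None,fx=2.6,fy=2.6,interpolation=2))
E
```

```text
[[ 0.419  -0.0186  0.03  ]
 [ 0.4578  0.1776  0.03  ]
 [ 0.7524  0.1211  0.03  ]
 [ 0.713  -0.0779  0.03  ]]
[np.float64(0.2), np.float64(0.2999), np.float64(0.2029), np.float64(0.2999)] [0.58555441 0.05054443 0.03      ]
[[0.5324 0.0324 0.09  ]
 [0.5425 0.0896 0.09  ]
 [0.6121 0.0793 0.09  ]
 [0.6012 0.0182 0.09  ]] [np.float64(0.0581), np.float64(0.0704), np.float64(0.0622), np.float64(0.0703)] [0.57207137 0.05487637 0.09      ]
-11.405100623411062 -10.854890801922073
-11.686877555088403 -8.408347448545278
plate z [0.521  0.1562 0.0295] block top [0.5453 0.0587 0.0896] abut cheeks [0.4981 0.0364 0.0946] [0.5078 0.0944 0.0946] bench [ 0.3745  0.0933 -0.0004]
```

View pics/w1c.png

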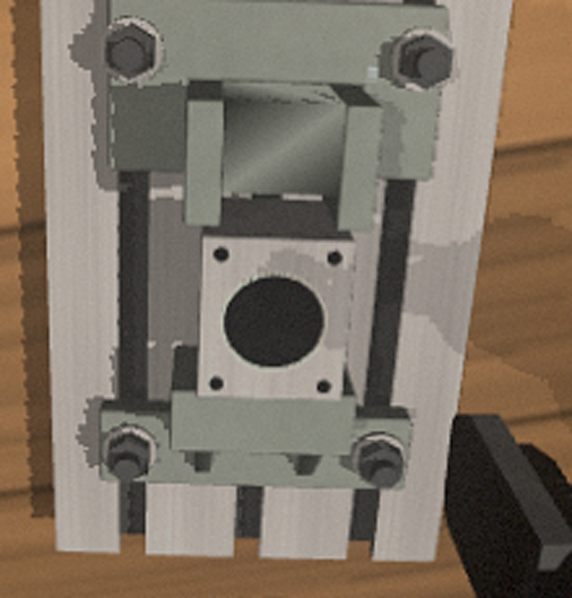

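```bash
python3 - <<'E'
from h import *
def fx(P,yaw=-11.1,c=(.5856,.0505)):
    a=np.radians(yaw);e=np.array([np.cos(a),np.sin(a)]);n=np.array([-e[1],e[0]]);d=P[:,:2]-c
    return np.c_[d@e,d@n]*1000
cv=lambda l:np.array(l)/2.6+[180,100]
print('cheek in/out, left(100,225) right',fx(ray('w1',cv([(222,100),(221,225),(187,100),(186,225),(346,105),(340,228),(380,106),(374,228)]),.095)).round(1))
print('slope top edge corners',fx(ray('w1',cv([(222,84),(338,84)]),.095)).round(1))
print('block top',fx(ray('w1',cv([(203,238),(354,238),(347,397),(198,395)]),.09)).round(1))
print('endstop top edge?',fx(ray('w1',cv([(172,392),(357,398)]),.09)).round(1))
E
```

```text
cheek in/out, left(100,225) right [[-100.9  -23.2]
 [ -53.7  -22. ]
 [-100.6  -35.9]
 [ -53.3  -35.2]
 [-100.6   21.7]
 [ -53.9   23. ]
 [-100.6   34. ]
 [ -54.3   35.9]]
slope top edge corners [[-106.7  -23.4]
 [-108.    18.2]]
block top [[-46.7 -28.6]
 [-48.5  29.6]
 [ 20.3  32.6]
 [ 21.2 -28.7]]
endstop top edge? [[ 20.1 -39.4]
 [ 20.6  36.8]]
```

Emit:
move_arm --plan '[[[0, 38, 0], 2, 85], [[0, 38, 0], 2, 85], [[0, 38, 0], 2, 85], [[0, 38, 0], 0, 85], [[0, 38, 0], 0, 85]]'

```text
t: 1.98
position: [0.5092, 0.2249, 0.2667]
tcp_rot: [2.758, 1.556, -2.025]
force: [1.0, 0.6, -0.8]
opening: 0.0852
```

Emit:
move_arm --plan '[[[0, 38, 0], 0, 85], [[0, 38, 0], 0, 85], [[0, 38, 0], 0, 85], [[0, 0, 0], 0, 85], [[0, 0, 0], 0, 85]]'

```text
t: 2.4
position: [0.4972, 0.3628, 0.2651]
tcp_rot: [2.156, 1.557, -2.602]
force: [0.2, -1.9, 0.4]
opening: 0.0853
```

```bash
cat >> h.py <<'E'
from scipy.spatial.transform import Rotation as Ro
def tool():
    s=robot.observe();R=Ro.from_euler('xyz',s['tcp_rot']).as_matrix()
    return s['position'],np.degrees(np.arctan2(R[1,2],R[0,2])),R
E
python3 - <<'E'
from h import *
p,y,R=tool();print(p,y,R[:,0].round(3))
im,d,c=snap('wrist','w2')
cv2.imwrite('pics/w2b.png',cv2.resize(im[:,:,::-1],None,fx=1.55,fy=1.55,interpolation=2))
E
```

```text
[0.49721128 0.36280475 0.2651246 ] 87.43206484852065 [-0.012 -0.007 -1.   ]
```

View pics/w2b.png

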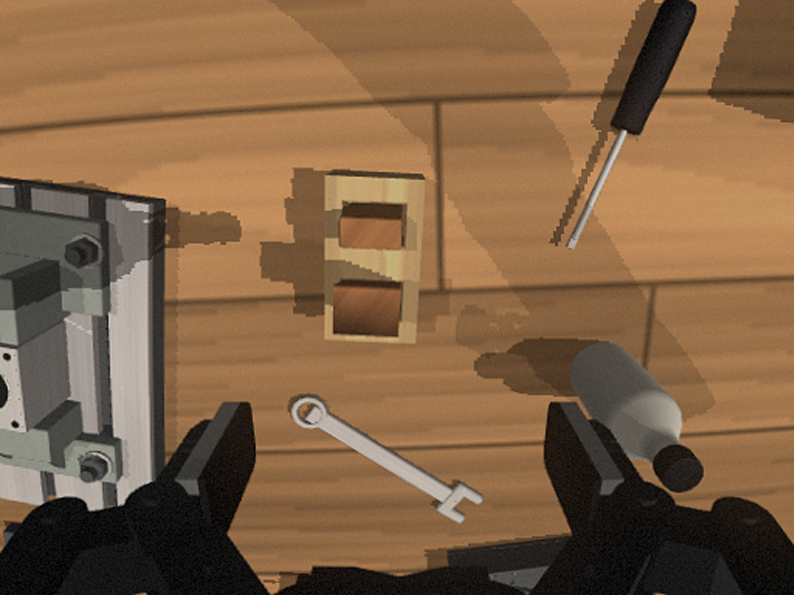

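```bash
python3 - <<'E'
from h import *
im,X=cloud('w2');s=1.55
cv2.imwrite('pics/w2c.png',cv2.resize(im[100:230,195:290,::-1],None,fx=4.5,fy=4.5,interpolation=2))
st=ray('w2',np.array([(326,175),(424,178),(414,344),(325,339)])/s,.05)
def rep(P):print(P.round(4),[np.linalg.norm(P[i]-P[(i+1)%4]).round(4) for i in range(4)],P.mean(0).round(4),np.degrees(np.arctan2(*(P[3]-P[0])[[1,0]])),np.degrees(np.arctan2(*(P[2]-P[1])[[1,0]])))
rep(st)
m=(X[...,2]>.105)&(X[...,2]<.125)&(X[...,1]<.42)&(X[...,1]>.25); m[270:]=0
q=X[m];print('top',len(q),q.mean(0),np.median(q[:,2]),cv2.minAreaRect(q[:,:2].astype(np.float32)))
print('oilcap',X[int(467/s),int(680/s)])
E
```

```text
[[0.442  0.3146 0.05  ]
 [0.447  0.3807 0.05  ]
 [0.5679 0.3696 0.05  ]
 [0.5612 0.3035 0.05  ]] [np.float64(0.0663), np.float64(0.1214), np.float64(0.0665), np.float64(0.1197)] [0.5045 0.3421 0.05  ] -5.351011079046687 -5.265763350004259
top 1398 [0.51773439 0.34113591 0.11376092] 0.11388148186192096 ((0.5186136960983276, 0.3412506580352783), (0.0398704819381237, 0.032295625656843185), 85.68444061279297)
oilcap [0.61362671 0.52664138 0.149332  ]
```

View pics/w2c.png

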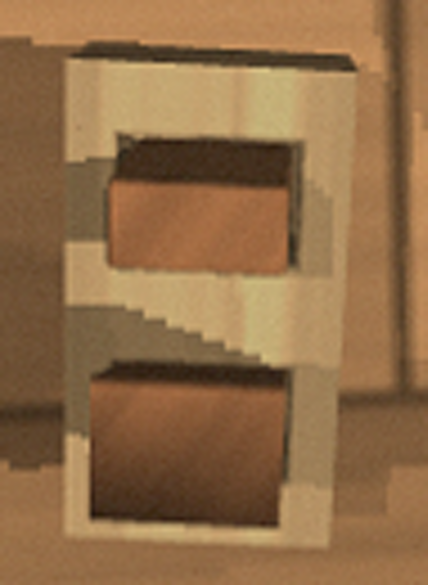

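Emit:
move_arm --plan '[[[22, -22, -10], -2.4, 85], [[0, 0, -30], 0, 85], [[0, 0, -35], 0, 85], [[0, 0, -30], 0, 85], [[0, 0, 0], 0, 85]]' --newtons 40

```text
t: 2.87
position: [0.5177, 0.3406, 0.1596]
tcp_rot: [1.835, 1.562, -2.962]
force: [-1.7, -0.6, -0.9]
opening: 0.0851
```

```bash
python3 - <<'E'
from h import *
p,y,R=tool();print(p,y,R[:,0].round(3))
E
```

```text
[0.51767906 0.34060392 0.1595988 ] 85.11487313387887 [-0.009 -0.002 -1.   ]
```

Emit:
move_arm --plan '[[[1, 0, -35], 0, 85], [[0, 0, -35], 0, 85], [[0, 0, -13], 0, 85], [[0, 0, 0], 0, 85], [[0, 0, 0], 0, 85]]'

```text
t: 3.28
position: [0.5209, 0.3389, 0.0806]
tcp_rot: [1.633, 1.566, 3.115]
force: [0.9, 0.2, 1.1]
opening: 0.0852
```

```bash
python3 - <<'E'
from h import *
p,y,R=tool();print(p,y,R[:,0].round(3))
im,d,c=snap('wrist','w3')
cv2.imwrite('pics/w3b.png',im[:,:,::-1])
E
```

```text
[0.5209476  0.33888913 0.08058861] 84.9190864933857 [-0.005  0.    -1.   ]
```

View pics/w3b.png

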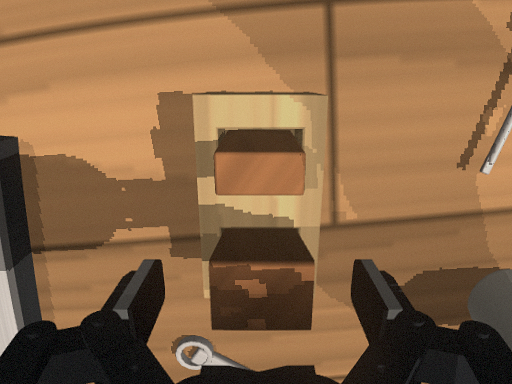

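Emit:
move_arm --plan '[[[0, 1, -4], 0, 60], [[0, 0, 0], 0, 38], [[0, 0, 0], 0, 30], [[0, 0, 0], 0, 30], [[0, 0, 0], 0, 30]]' --newtons 40

```text
t: 3.75
position: [0.5251, 0.3427, 0.0843]
tcp_rot: [-0.481, 1.563, 1.001]
force: [-0.0, -1.5, -0.9]
opening: 0.0392
```

Emit:
move_arm --plan '[[[0, 0, 0], 0, 30], [[0, 0, 0], 0, 30], [[0, 0, 0], 0, 30]]'

```text
t: 4.0
position: [0.5252, 0.3427, 0.0848]
tcp_rot: [-0.511, 1.562, 0.97]
force: [-0.4, -0.4, -0.6]
opening: 0.039
```

Emit:
move_arm --plan '[[[0, 0, 15], 0, 30], [[0, 0, 35], 0, 30], [[0, 0, 35], 0, 30], [[0, 0, 35], 0, 30], [[0, 0, 35], 0, 30]]'

```text
t: 4.42
position: [0.5181, 0.3386, 0.2353]
tcp_rot: [2.02, 1.559, -2.78]
force: [0.9, 0.8, -0.0]
opening: 0.0394
```

Emit:
move_arm --plan '[[[0, -30, 10], 0, 30], [[0, -35, 0], 0, 30], [[0, -35, 0], -2, 30], [[0, -35, 0], -2, 30], [[0, -35, 0], -2, 30]]'

```text
t: 4.83
position: [0.5198, 0.1776, 0.2568]
tcp_rot: [-0.218, 1.557, 1.174]
force: [0.7, -0.3, -0.9]
opening: 0.0393
```

```bash
python3 - <<'E'
from h import *
p,y,R=tool();print(p,y,R[:,0].round(3))
im,d,c=snap('wrist','w4')
cv2.imwrite('pics/w4b.png',cv2.resize(im[:,:,::-1],None,fx=1.55,fy=1.55,interpolation=2))
E
```

```text
[0.51977601 0.17762958 0.25684161] 79.74037895438076 [ 0.005  0.013 -1.   ]
```

View pics/w4b.png

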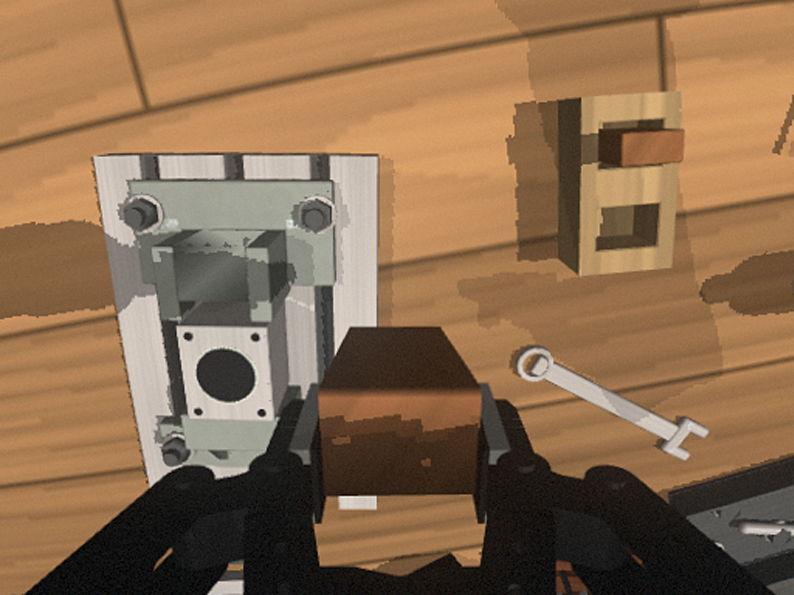

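```bash
python3 - <<'E'
from h import *
im,X=cloud('w4');s=1.55
q=X[int(400/s):int(485/s),int(330/s):int(470/s)].reshape(-1,3)
print('top',np.nanmedian(q,0),'z spread',np.nanstd(q[:,2]))
q=q[~np.isnan(q).any(1)];A=np.c_[q[:,:2],np.ones(len(q))];print('plane tilt',np.linalg.lstsq(A,q[:,2],rcond=None)[0])
f=X[int(335/s):int(385/s),int(365/s):int(430/s)].reshape(-1,3);f=f[~np.isnan(f).any(1)]
c,_,_=0,0,0
U,S,V=np.linalg.svd(f-f.mean(0));n=V[2];n*=np.sign(n[2]) ;print('slope normal',n, 'expect slope: nz/nh = -', n[2]/np.hypot(n[0],n[1]), 'yaw',np.degrees(np.arctan2(n[1],n[0])), 'pt',f.mean(0), f[:,2].min(),f[:,2].max())
zt=np.nanmedian(q[:,2]);
E=ray('w4',np.array([(350,327),(442,327)])/s,zt-.105);print(E,np.linalg.norm(E[1]-E[0]),np.degrees(np.arctan2(*(E[1]-E[0])[[1,0]])))
T=ray('w4',np.array([(320,390),(480,390),(480,493),(320,493)])/s,zt);print(T)
E
```

```text
top [0.51209381 0.17879443 0.28729555] z spread 0.0007132848390529385
plane tilt [ 0.06161025 -0.01853872  0.25903789]
slope normal [ 0.95538435 -0.17551689  0.23755961] expect slope: nz/nh = - 0.24456066026491274 yaw -10.409923698917574 pt [0.50670846 0.17948854 0.24911924] 0.20586831931345045 0.2830915676284761
[[0.5195153  0.15678353 0.18229555]
 [0.52708948 0.19733196 0.18229555]] 0.04124976441858938 79.4194506966304
[[0.4942942  0.1627912  0.28729555]
 [0.50148733 0.20084821 0.28729555]
 [0.53220573 0.19708694 0.28729555]
 [0.52420398 0.15563583 0.28729555]]
```

Emit:
move_arm --plan '[[[0, -38, 0], -0.6, 30], [[0, -38, 0], 0, 30], [[0, -30, -10], 0, 30], [[-1, -8, -25], 0, 30], [[0, 0, -10], 0, 30]]'

```text
t: 5.3
position: [0.5206, 0.0536, 0.2141]
tcp_rot: [-0.767, 1.555, 0.596]
force: [-0.6, -0.3, 0.2]
opening: 0.0393
```

Emit:
move_arm --plan '[[[0, 0, 0], 0, 30]]'

```text
t: 5.38
position: [0.5196, 0.0532, 0.2125]
tcp_rot: [-0.682, 1.558, 0.68]
force: [-0.8, 0.7, -1.2]
opening: 0.0395
```

```bash
python3 - <<'E'
from h import *
p,y,R=tool();print(p,y,R[:,0].round(3),robot.observe()['joint_vel'].round(3))
im,d,c=snap('wrist','w5')
cv2.imwrite('pics/w5b.png',cv2.resize(im[:,:,::-1],None,fx=1.55,fy=1.55,interpolation=2))
im,d,c=snap('scene','s5')
cv2.imwrite('pics/s5b.png',cv2.resize(im[140:260,190:340,::-1],None,fx=5,fy=5,interpolation=2))
E
```

```text
[0.51955525 0.05315169 0.2125471 ] 78.04382921842233 [ 0.01   0.008 -1.   ] [ 0.009 -0.003 -0.002  0.008 -0.001  0.015 -0.001]
```

View pics/w5b.png

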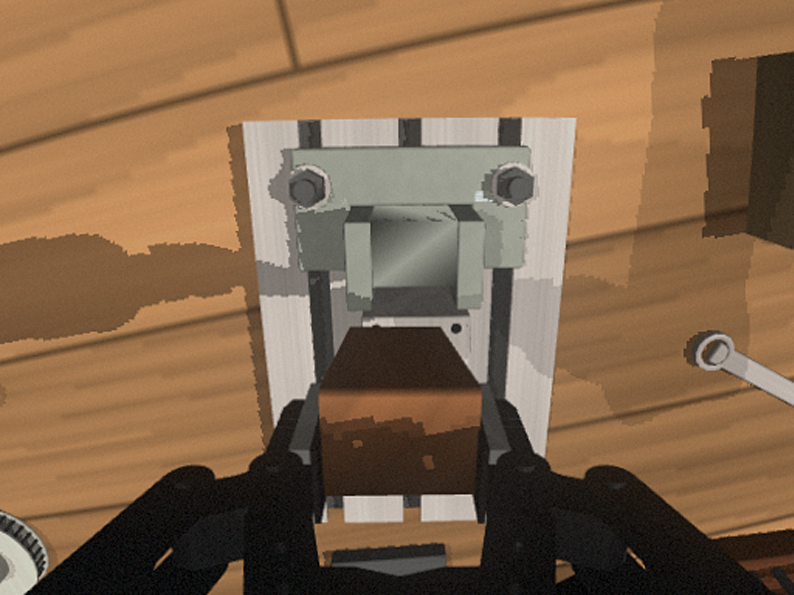

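View pics/s5b.png

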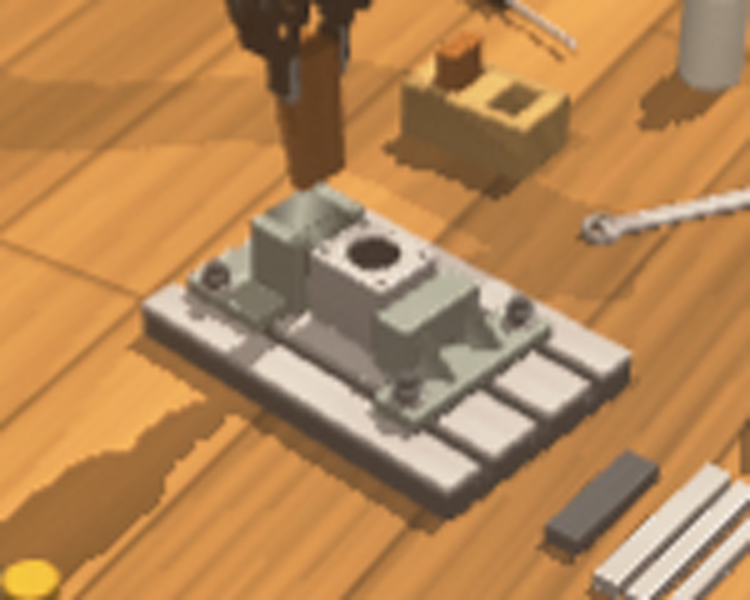

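```bash
cat >> h.py <<'E'
def fx(P,yaw=-11.1,c=(.5856,.0505)):
    a=np.radians(yaw);e=np.array([np.cos(a),np.sin(a)]);n=np.array([-e[1],e[0]]);d=P[:,:2]-c
    return (np.c_[d@e,d@n]*1000).round(1)
E
python3 - <<'E'
from h import *
im,X=cloud('w5');s=1.55
q=X[int(400/s):int(485/s),int(330/s):int(470/s)].reshape(-1,3);zt=np.nanmedian(q[:,2]);print(zt)
cv2.imwrite('pics/w5c.png',cv2.resize(im[125:265,195:325,::-1],None,fx=4.2,fy=4.2,interpolation=2))
print('bottom edge',fx(ray('w5',np.array([(350,327),(443,327)])/s,zt-.105)))
print('plate corners',fx(ray('w5',np.array([(243,122),(576,118)])/s,.03)))
print('cheeks in, then front',fx(ray('w5',np.array([(371,222),(371,313),(458,222),(459,310),(347,312),(482,308)])/s,.095)))
E
```

```text
0.24301103089286297
bottom edge [[-61.7 -31. ]
 [-60.9  10.7]]
plate corners [[-150.6  -99.7]
 [-150.1   99.7]]
cheeks in, then front [[-100.8  -22.1]
 [ -52.   -23.6]
 [-100.1   21.7]
 [ -52.8   23.2]
 [ -52.8  -36.4]
 [ -53.7   35.5]]
```

View pics/w5c.png

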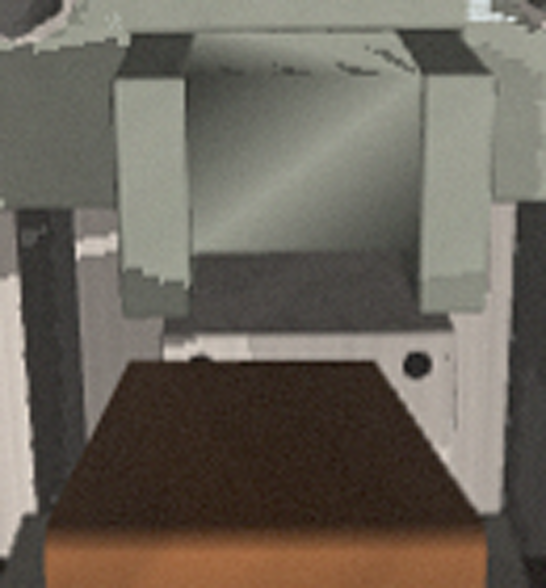

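```bash
python3 - <<'E'
from h import *
im,X=cloud('w5')
for r in range(40,350,12):
    v=125+r/4.2;u=195+300/4.2
    q=X[int(v),int(u)-8:int(u)+8];m=np.nanmedian(q,0);print(r,fx(m[None])[0],(m[2]*1000).round(1))
E
```

```text
40 [-100.7   -0.3] 52.5
52 [-100.8   -0.8] 68.1
64 [-100.6   -1.3] 82.2
76 [-100.6   -1.7] 94.5
88 [-99.   -1.7] 95.2
100 [-96.7  -1.8] 94.8
112 [-94.1  -1.7] 94.3
124 [-91.8  -1.8] 94.7
136 [-89.2  -1.8] 94.8
148 [-86.8  -1.8] 94.5
160 [-84.5  -1.8] 94.5
172 [-83.   -1.9] 94.9
184 [-80.6  -1.9] 94.8
196 [-77.9  -1.9] 94.7
208 [-75.5  -1.9] 94.7
220 [-72.9  -1.9] 94.9
232 [-70.4  -1.9] 94.8
244 [-67.8  -2. ] 94.8
256 [-47.2  -0.2] 35.8
268 [-47.2  -0.5] 45.1
280 [-47.1  -0.8] 54.1
292 [-47.2  -1. ] 62.8
304 [-47.3  -1.8] 71.1
316 [-47.3  -1.6] 78.8
328 [-47.3  -1.8] 86.1
340 [-46.8  -1.9] 89.3
```

Emit:
move_arm --plan '[[[-1, 10, 0], 1, 30], [[0, 0, -15], 0, 30], [[0, 0, 0], 0, 30]]'

```text
t: 5.73
position: [0.5213, 0.0712, 0.2015]
tcp_rot: [-0.728, 1.55, 0.662]
force: [-0.2, 0.2, -1.0]
opening: 0.0394
```

```bash
cat > look.py <<'E'
from h import *
import sys
f=sys.argv[1]
p,y,R=tool();print(p,y,R[:,0].round(3))
im,d,c=snap('wrist',f)
cv2.imwrite(f'pics/{f}c.png',cv2.resize(im[105:335,180:340,::-1],None,fx=3,fy=2.6,interpolation=2))
im,d,c=snap('scene',f+'s')
cv2.imwrite(f'pics/{f}sb.png',cv2.resize(im[120:230,210:320,::-1],None,fx=5,fy=5,interpolation=2))
E
python3 look.py w6
```

```text
[0.5212856  0.07120798 0.20146898] 79.67390058400643 [ 0.016  0.013 -1.   ]
```

View pics/w6c.png

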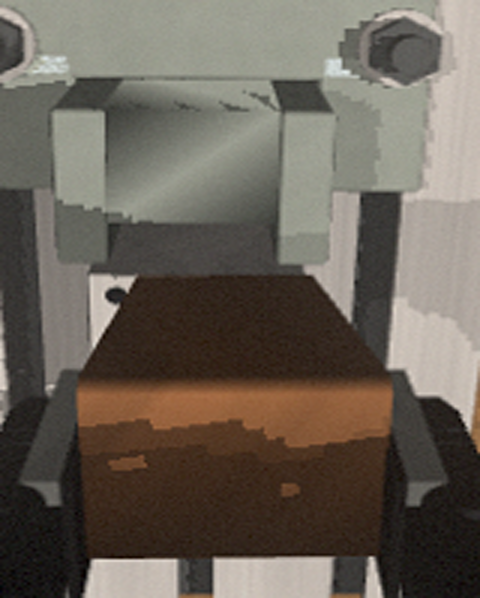

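View pics/w6sb.png

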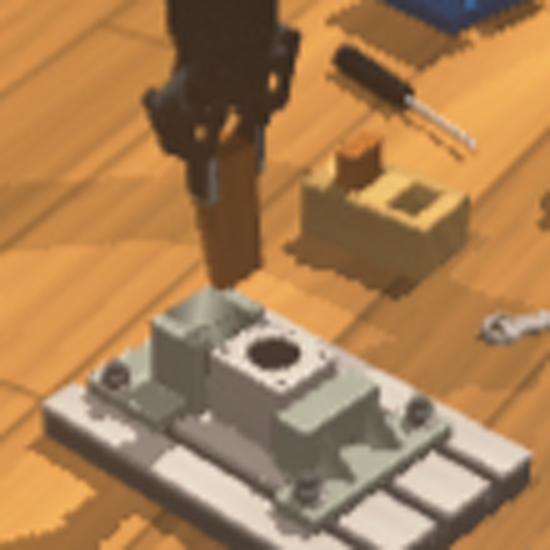

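```bash
cat > meas.py <<'E'
from h import *
import sys
f=sys.argv[1]
im,X=cloud(f)
# wedge: cols/rows given in crop coords of look.py (fx3, fy2.6): bottom edge left,right ; 
v=list(map(float,sys.argv[2:]))
cv=lambda l:np.array(l).reshape(-1,2)/[3,2.6]+[180,105]
E=cv(v[:4]); 
q=X[int(105+430/2.6):int(105+530/2.6),180+45:180+110].reshape(-1,3);q=q[~np.isnan(q).any(1)];zt=np.median(q[:,2])
print('ztop',zt,'bottom',zt-.105,'tilt',np.linalg.lstsq(np.c_[q[:,:2],np.ones(len(q))],q[:,2],rcond=None)[0][:2].round(3))
r=fx(ray(f,E,zt-.105));print('edge',r,r.mean(0))
if len(v)>4: print(fx(ray(f,cv(v[4:]),.095)))
E
python3 meas.py w6 137 274 309 274 106 262 281 260 106 112 280 111
```

```text
ztop 0.23203217900720086 bottom 0.12703217900720087 tilt [ 0.067 -0.016]
edge [[-63.  -12.5]
 [-63.3  27.3]] [-63.15   7.4 ]
[[ -53.7  -23.3]
 [ -54.7   23. ]
 [-100.   -22. ]
 [-100.7   21.4]]
```

Emit:
move_arm --plan '[[[-1, -4, 0], 0, 30], [[0, 0, 0], 0, 30], [[0, 0, 0], 0, 30]]'

```text
t: 6.08
position: [0.523, 0.0691, 0.2059]
tcp_rot: [-0.817, 1.544, 0.576]
force: [0.1, 0.6, -1.0]
opening: 0.0391
```

Emit:
move_arm --plan '[[[0, 0, 0], 0, 30]]'

```text
t: 6.17
position: [0.5233, 0.069, 0.2065]
tcp_rot: [-0.828, 1.543, 0.565]
force: [-0.4, -0.5, -0.7]
opening: 0.0395
```

```bash
python3 look.py w7
```

```text
[0.52332917 0.0690328  0.20646478] 79.83171454246268 [ 0.023  0.015 -1.   ]
```

View pics/w7c.png

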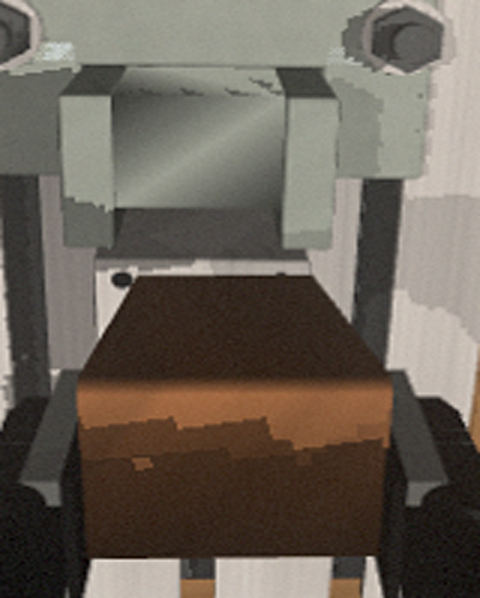

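```bash
python3 meas.py w7 137 275 310 275 114 246 284 246 113 98 284 98
```

```text
ztop 0.2369505656451931 bottom 0.13195056564519309 tilt [ 0.073 -0.015]
edge [[-59.8 -14. ]
 [-60.1  26.1]] [-59.95   6.05]
[[ -53.8  -22.8]
 [ -54.2   22.7]
 [-100.   -22. ]
 [-100.5   21.2]]
```

Emit:
move_arm --plan '[[[-5, -5, -8], 0, 30]]'

```text
t: 6.35
position: [0.52, 0.0651, 0.1995]
tcp_rot: [-0.854, 1.539, 0.54]
force: [0.6, -0.0, -1.1]
opening: 0.0395
```

```bash
python3 - <<'E'
from h import *
p,y,R=tool();print(p,y,R[:,0].round(3),robot.observe()['joint_vel'].round(3))
snap('top','x');p,y,R=tool();print(p,y,R[:,0].round(3),robot.observe()['joint_vel'].round(3))
E
python3 look.py w8
```

```text
[0.51996852 0.06507227 0.19945752] 79.8957340233051 [ 0.027  0.016 -1.   ] [ 0.1    0.024  0.004  0.294 -0.031 -0.297  0.14 ]
[0.51691836 0.06277918 0.19694121] 79.80490089225829 [ 0.022  0.014 -1.   ] [ 0.003  0.009  0.01   0.019  0.011  0.048 -0.019]
[0.51691836 0.06277918 0.19694121] 79.80490089225829 [ 0.022  0.014 -1.   ]
```

View pics/w8c.png

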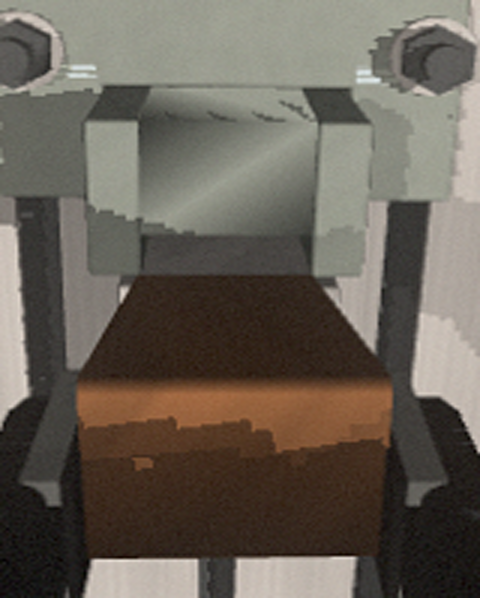

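```bash
python3 meas.py w8 137 275 309 275 139 275 315 275 139 124 316 124
```

```text
ztop 0.22745657945635683 bottom 0.12245657945635684 tilt [ 0.079 -0.02 ]
edge [[-65.  -21.4]
 [-65.3  18.4]] [-65.15  -1.5 ]
[[ -53.4  -23.1]
 [ -53.8   22.9]
 [ -99.7  -22.3]
 [-100.2   21.1]]
```

Emit:
move_arm --plan '[[[2, 1, -16], 0, 30]]'

```text
t: 6.58
position: [0.5208, 0.0641, 0.1834]
tcp_rot: [-0.855, 1.541, 0.536]
force: [0.5, -0.3, -1.2]
opening: 0.0393
```

```bash
python3 - <<'E'
from h import *
snap('top','x');snap('top','x')
E
python3 look.py w9
```

```text
[0.51773102 0.06398532 0.17975828] 79.76521852956819 [ 0.018  0.013 -1.   ]
```

View pics/w9c.png

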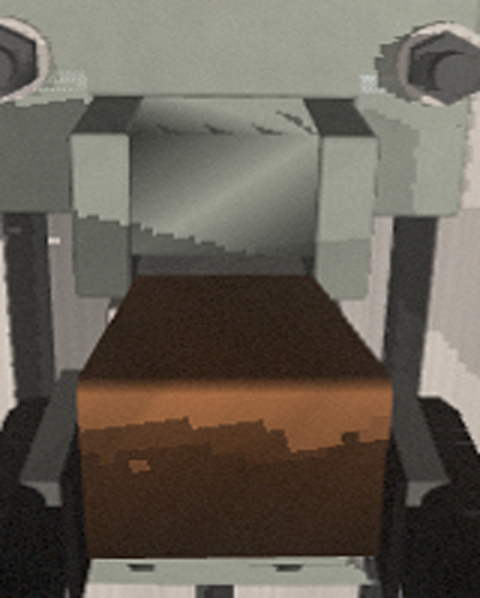

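View pics/w9sb.png

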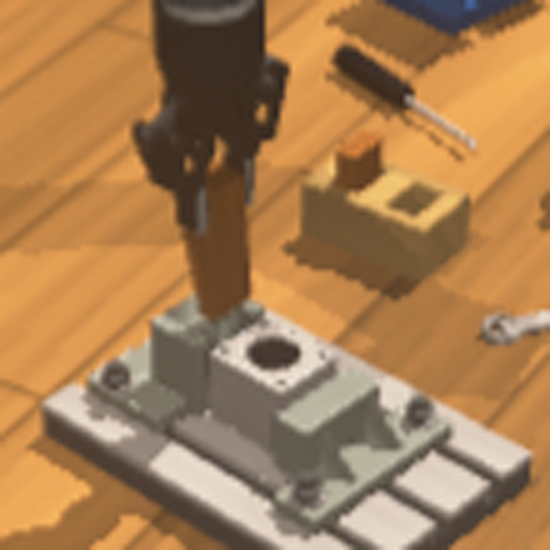

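```bash
python3 meas.py w9 136 274 309 275 132 298 318 298 132 134 320 134
```

```text
ztop 0.21029976639257364 bottom 0.10529976639257364 tilt [ 0.07  -0.017]
edge [[-65.  -20.4]
 [-65.   19.6]] [-65.   -0.4]
[[ -53.4  -22.4]
 [ -53.7   23.2]
 [-100.7  -21.5]
 [-101.2   21.6]]
```

Emit:
move_arm --plan '[[[2.5, 0.5, -16], 0, 30]]'

```text
t: 6.87
position: [0.5233, 0.0648, 0.1679]
tcp_rot: [-0.851, 1.541, 0.541]
force: [0.7, -0.2, -0.1]
opening: 0.0394
```

```bash
python3 - <<'E'
from h import *
snap('top','x');snap('top','x');print(robot.observe()['force'],tool()[0])
E
python3 look.py w10
```

```text
[-0.22628359  0.23194599  2.67339589] [0.52261558 0.06479653 0.16580245]
[0.52261558 0.06479653 0.16580245] 79.75676383167855 [ 0.022  0.014 -1.   ]
```

View pics/w10c.png

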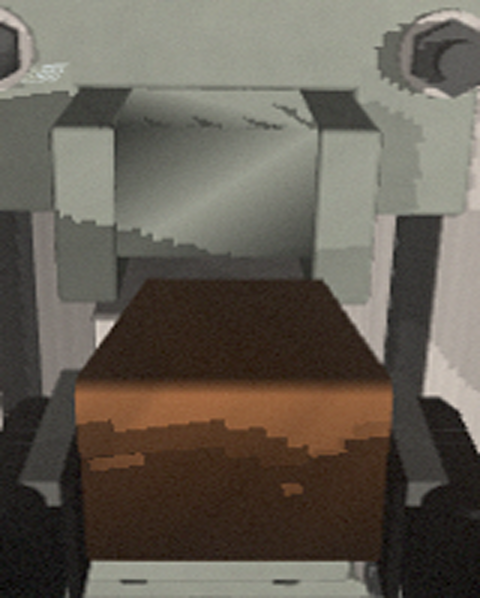

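View pics/w10sb.png

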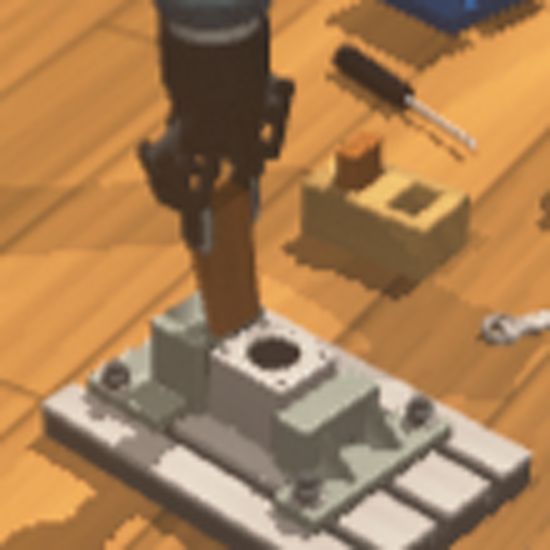

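```bash
python3 meas.py w10 145 280 322 281 116 300 314 300 116 128 319 128; python3 - <<'E'
from h import *
im,X=cloud('w10')
for u in (225,270): print(u,[ (fx(X[v,u][None])[0].tolist(),(X[v,u,2]*1000).round(0)) for v in range(194,216,2)])
E
```

```text
ztop 0.19708028732300953 bottom 0.09208028732300953 tilt [0.09  0.005]
edge [[-58.6 -16.4]
 [-58.6  24.5]] [-58.6    4.05]
[[ -54.1  -23. ]
 [ -54.4   22.6]
 [-100.6  -21.9]
 [-101.1   21.7]]
225 [([-73.5, -18.3], np.float64(95.0)), ([-71.7, -18.4], np.float64(94.0)), ([-70.4, -18.4], np.float64(94.0)), ([-68.6, -18.5], np.float64(93.0)), ([-67.6, -18.4], np.float64(95.0)), ([-47.7, -22.1], np.float64(48.0)), ([-47.3, -21.9], np.float64(52.0)), ([-47.4, -21.5], np.float64(56.0)), ([-47.8, -21.2], np.float64(61.0)), ([-46.7, -21.1], np.float64(63.0)), ([-47.6, -20.6], np.float64(69.0))]
270 [([-73.9, 11.8], np.float64(96.0)), ([-72.1, 11.9], np.float64(95.0)), ([-70.7, 12.0], np.float64(95.0)), ([-69.4, 12.0], np.float64(95.0)), ([-67.6, 12.1], np.float64(94.0)), ([-46.9, 15.3], np.float64(46.0)), ([-47.5, 14.9], np.float64(52.0)), ([-46.9, 14.8], np.float64(55.0)), ([-47.0, 14.5], np.float64(59.0)), ([-46.9, 14.3], np.float64(63.0)), ([-62.4, 11.8], np.float64(103.0))]
```

Emit:
move_arm --plan '[[[-7, -3, 6], 0, 30]]'

```text
t: 7.15
position: [0.5153, 0.0624, 0.1723]
tcp_rot: [-0.793, 1.545, 0.6]
force: [0.1, -0.7, -0.8]
opening: 0.0396
```

```bash
python3 - <<'E'
from h import *
for i in range(4): snap('top','x');print(robot.observe()['force'].round(1),tool()[0].round(4),robot.observe()['joint_vel'].round(2))
E
python3 look.py w11
```

```text
[-0.8 -1.1  0. ] [0.5139 0.0612 0.1736] [ 0.01  0.01  0.01 -0.01 -0.   -0.02  0.  ]
[-0.2  0.2 -0.8] [0.5144 0.0612 0.1733] [-0.    0.02 -0.01 -0.01 -0.01 -0.02  0.  ]
[-0.1  0.4 -2. ] [0.5146 0.0615 0.173 ] [-0.    0.01 -0.01 -0.01 -0.   -0.01  0.  ]
[-0.2  0.1 -0.7] [0.5148 0.0616 0.1727] [-0.    0.01 -0.   -0.01 -0.   -0.   -0.  ]
[0.5147986  0.06164623 0.17274559] 79.749254696646 [ 0.022  0.015 -1.   ]
```

View pics/w11c.png

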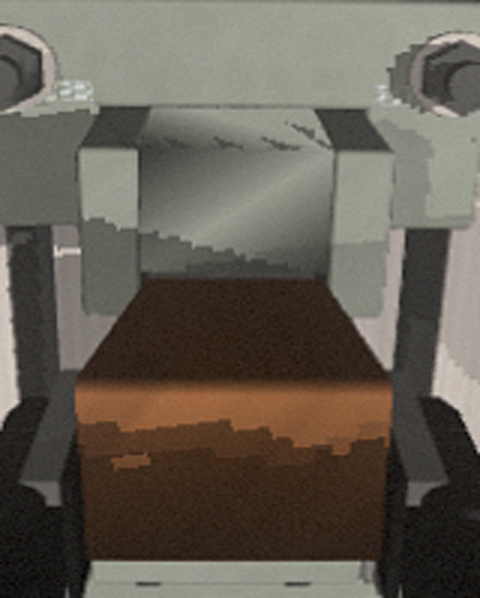

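```bash
python3 meas.py w11 146 279 322 280 140 315 330 315 140 150 333 150
```

```text
ztop 0.20398671206603602 bottom 0.09898671206603603 tilt [0.084 0.006]
edge [[-66.  -20.8]
 [-66.   19.9]] [-66.    -0.45]
[[ -53.6  -22.7]
 [ -53.8   22.8]
 [-100.4  -21.9]
 [-100.8   21.2]]
```

Emit:
move_arm --plan '[[[1.5, 0.5, -12], 0, 30]]'

```text
t: 7.53
position: [0.5177, 0.0625, 0.1619]
tcp_rot: [-0.841, 1.542, 0.551]
force: [0.7, 0.2, -0.9]
opening: 0.0394
```

```bash
python3 - <<'E'
from h import *
for i in range(2): snap('top','x');print(robot.observe()['force'].round(1),tool()[0].round(4))
E
python3 look.py w12
```

```text
[ 4.1  1.  -1.8] [0.5167 0.0625 0.1591]
[2.  0.2 0.2] [0.5168 0.0623 0.1597]
[0.5168024  0.06231821 0.15969392] 79.76789579951347 [ 0.022  0.014 -1.   ]
```

View pics/w12c.png

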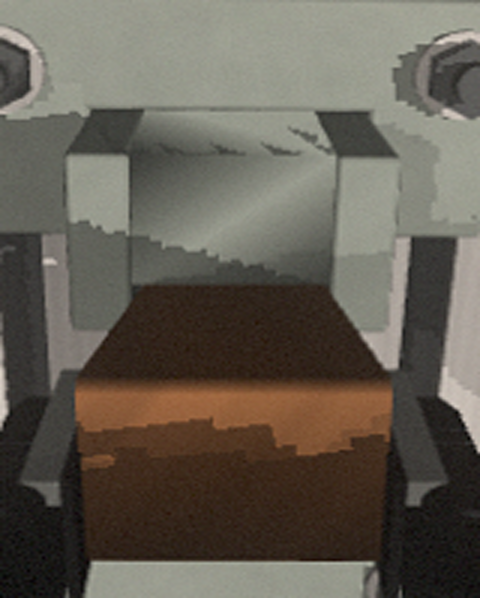

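Emit:
move_arm --plan '[[[2.5, 0, -10], 0, 30]]'

```text
t: 7.82
position: [0.52, 0.0624, 0.1517]
tcp_rot: [-0.829, 1.543, 0.563]
force: [-0.4, 0.7, 0.1]
opening: 0.0393
```

```bash
python3 - <<'E'
from h import *
for i in range(2): snap('top','x');print(robot.observe()['force'].round(1),tool()[0].round(4))
E
python3 look.py w13;  python3 meas.py w13 130 285 333 285
```

```text
[ 3.3 -0.4 -0.2] [0.5194 0.0623 0.1492]
[ 1.7 -0.5 -0.8] [0.5195 0.0622 0.1497]
[0.51952711 0.06220178 0.14966927] 79.75909726201021 [ 0.022  0.014 -1.   ]
ztop 0.18089403374789942 bottom 0.07589403374789942 tilt [0.098 0.001]
edge [[-59.7 -23.2]
 [-60.   23.9]] [-59.85   0.35]
```

View pics/w13c.png

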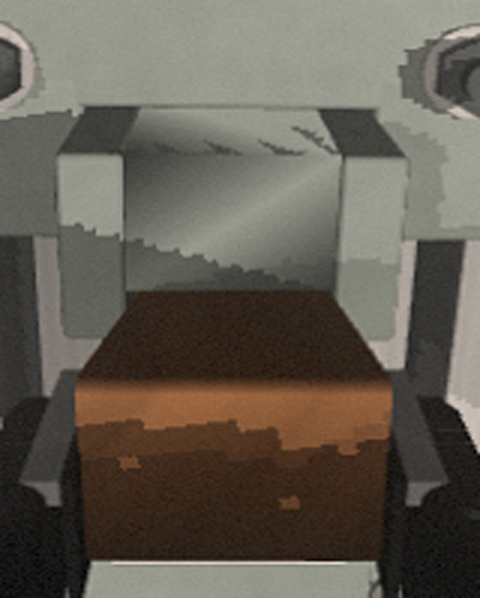

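View pics/w13sb.png

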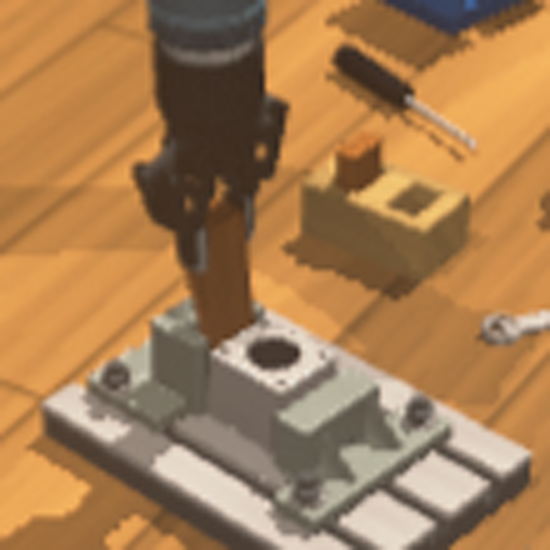

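Emit:
move_arm --plan '[[[5, -1, 0], 0, 30]]' --newtons 20

```text
t: 8.1
position: [0.5225, 0.0614, 0.1499]
tcp_rot: [-0.716, 1.548, 0.676]
force: [-4.1, 0.6, 1.0]
opening: 0.0396
```

```bash
python3 - <<'E'
from h import *
for i in range(2): snap('top','x');print(robot.observe()['force'].round(1),tool()[0].round(4))
E
python3 look.py w14;  python3 meas.py w14 130 285 333 285
```

```text
[-2.7  1.3 -1.2] [0.5232 0.0611 0.1498]
[-2.9  0.2  0.4] [0.5231 0.0612 0.1497]
[0.52306092 0.06115804 0.14974531] 79.74762393650248 [ 0.018  0.014 -1.   ]
ztop 0.1812019890752859 bottom 0.0762019890752859 tilt [0.063 0.006]
edge [[-56.4 -23.5]
 [-56.7  23.5]] [-56.55   0.  ]
```

View pics/w14c.png

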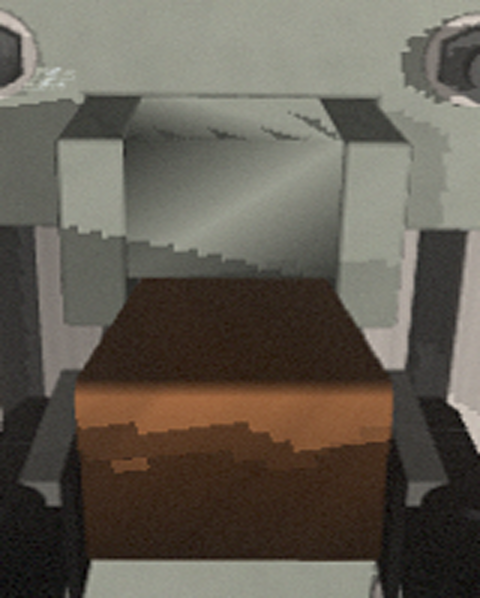

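View pics/w14sb.png

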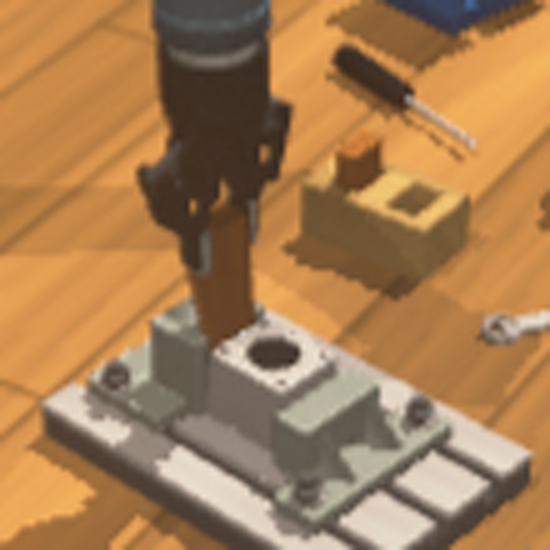

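Emit:
move_arm --plan '[[[5, -1, -2], 0, 30]]'

```text
t: 8.38
position: [0.5265, 0.0605, 0.1476]
tcp_rot: [-0.663, 1.549, 0.729]
force: [-3.7, 1.1, 0.3]
opening: 0.0393
```

```bash
python3 - <<'E'
from h import *
for i in range(2): snap('top','x');print(robot.observe()['force'].round(1),tool()[0].round(4))
E
python3 look.py w15;  python3 meas.py w15 130 285 333 285
```

```text
[-3.5 -0.5  0.3] [0.5276 0.0602 0.1472]
[-2.6  1.9 -2.4] [0.5276 0.0601 0.1472]
[0.52756974 0.06012974 0.14722968] 79.74910325814257 [ 0.017  0.014 -1.   ]
ztop 0.1789503535519138 bottom 0.0739503535519138 tilt [0.02  0.013]
edge [[-52.  -23.6]
 [-52.3  23.3]] [-52.15  -0.15]
```

Emit:
move_arm --plan '[[[-0.5, 0, -10], 0, 30]]'

```text
t: 8.67
position: [0.5282, 0.0603, 0.1384]
tcp_rot: [-0.772, 1.546, 0.62]
force: [-1.5, 1.2, 5.6]
opening: 0.0395
```

```bash
python3 - <<'E'
from h import *
for i in range(2): snap('top','x');print(robot.observe()['force'].round(1),tool()[0].round(4))
E
python3 look.py w16;  python3 meas.py w16 130 285 333 285
```

```text
[ 1.8  0.3 -2.1] [0.5283 0.06   0.1364]
[ 1.2  0.2 -0.6] [0.5283 0.0599 0.1368]
[0.52830875 0.05994999 0.13681385] 79.74620617434503 [ 0.02   0.014 -1.   ]
ztop 0.16856970292708529 bottom 0.06356970292708529 tilt [0.017 0.015]
edge [[-51.  -23.7]
 [-51.3  23.3]] [-51.15  -0.2 ]
```

View pics/w16c.png

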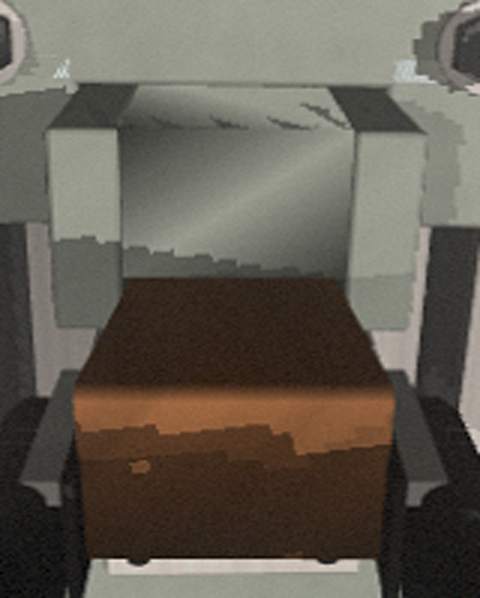

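View pics/w16sb.png

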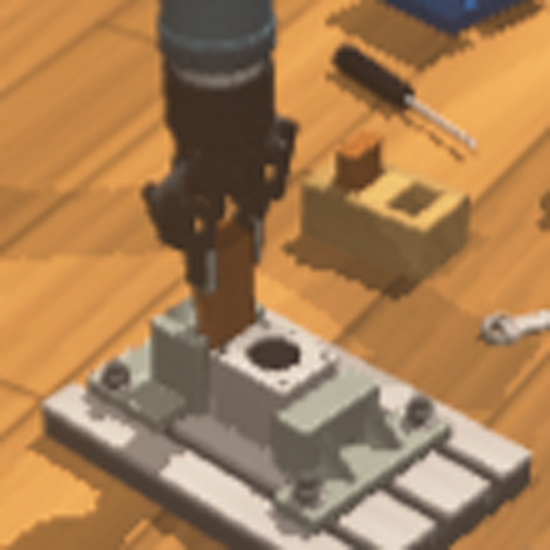

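Emit:
move_arm --plan '[[[0, 0, 0], 0, 85], [[0, 0, 0], 0, 85], [[0, 0, 0], 0, 85], [[0, 0, 10], 0, 85], [[0, 0, 20], 0, 85]]'

```text
t: 9.28
position: [0.5275, 0.0591, 0.1665]
tcp_rot: [-0.785, 1.55, 0.607]
force: [-0.1, 1.3, -0.0]
opening: 0.0846
```

```bash
python3 - <<'E'
from h import *
for i in range(2): snap('top','x');print(robot.observe()['force'].round(1),tool()[0].round(4))
E
python3 look.py w17;  python3 meas.py w17 130 285 333 285
```

```text
[ 1.3 -0.2  3.4] [0.5303 0.0593 0.1711]
[0.7 0.1 0.7] [0.5308 0.0595 0.1703]
[0.53084471 0.05948847 0.17028372] 79.73601749869525 [ 0.025  0.014 -1.   ]
ztop 0.08902778929125471 bottom -0.015972210708745285 tilt [-0.369  0.07 ]
edge [[  1.5 -33.3]
 [  1.1  38.5]] [1.3 2.6]
```

View pics/w17c.png

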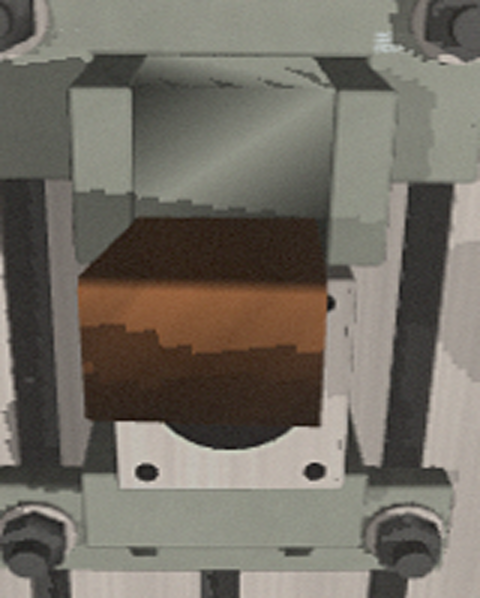

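View pics/w17sb.png

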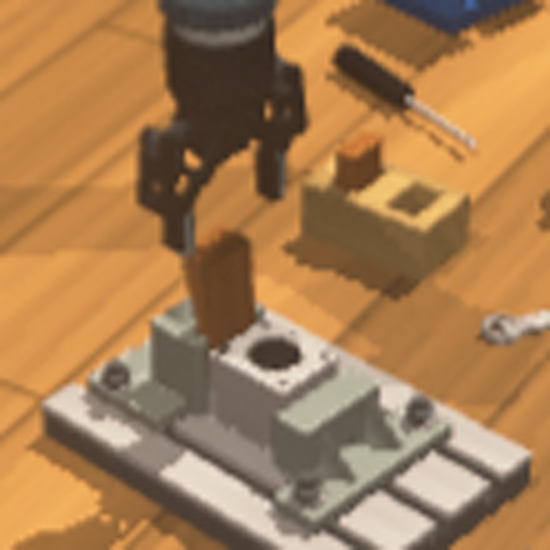

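```bash
cat > wtop.py <<'E'
from h import *
import sys
f=sys.argv[1];im,X=cloud(f);z0,z1=float(sys.argv[2]),float(sys.argv[3])
F=fx(X.reshape(-1,3)).reshape(X.shape[0],-1,2)
m=(abs(F[...,0]+62)<35)&(abs(F[...,1])<45)&(X[...,2]>z0)&(X[...,2]<z1)
u=np.where(m.any(0))[0]
q=X[m];g=F[m];A=np.c_[g/1000,np.ones(len(g))];co=np.linalg.lstsq(A,q[:,2],rcond=None)[0]
r=abs(A@co-q[:,2])<.002;co=np.linalg.lstsq(A[r],q[r,2],rcond=None)[0]
print(len(q),'z',np.median(q[r,2]),'slope x,y',co[:2].round(3),'x',np.percentile(g[r,0],[1,99]),'y',np.percentile(g[r,1],[1,99]),cv2.minAreaRect(g[r].astype(np.float32)))
E
python3 wtop.py w17 .15 .19
```

```text
5390 z 0.16357033658931797 slope x,y [0.106 0.064] x [-78.1   -59.442] y [-26.2  13. ] ((-67.04593658447266, -6.657619476318359), (40.10363006591797, 22.745121002197266), 89.63737487792969)
```

```bash
python3 - <<'E'
from h import *
im,X=cloud('w17')
cvt=lambda a,b:(int(105+b/2.6),int(180+a/3))
r0,c0=cvt(95,300);r1,c1=cvt(310,410)
q=X[r0:r1,c0:c1].reshape(-1,3);q=q[~np.isnan(q).any(1)];g=fx(q)/1000
co=np.linalg.lstsq(np.c_[g,np.ones(len(g))],q[:,2],rcond=None)[0];print(co,len(q),np.median(q[:,2]))
zt=np.median(q[:,2])
print(fx(ray('w17',np.array([(80,284),(327,286),(320,425),(87,418)])/[3,2.6]+[180,105],zt)))
# sloped face and side
r0,c0=cvt(150,230);r1,c1=cvt(300,270)
f=X[r0:r1,c0:c1].reshape(-1,3);f=f[~np.isnan(f).any(1)];h=np.c_[fx(f)/1000,f[:,2]]
n=np.linalg.svd(h-h.mean(0))[2][2];print(n/n[0])
s=robot.observe();print(s['t'],s['position'])
E
```

```text
[-0.01257095  0.07390692  0.16340343] 3010 0.16370124355439974
[[-77.5 -25.7]
 [-77.4  13.6]
 [-47.5  13.8]
 [-49.  -25.7]]
[ 1.         -0.00309098  0.17142375]
9.4833 [0.52928154 0.0594326  0.16806213]
```

```bash
python3 - <<'E'
from h import *
c=lambda l:np.array(l)/[3,2.6]+[180,105]
print(fx(ray('w16',c([(76,393),(392,393),(386,556),(90,556)]),.1686)))
print(fx(ray('w16',c([(121,130),(355,130),(50,130),(422,130)]),.095)))
print(fx(ray('w17',c([(133,88),(335,90),(70,88),(393,90),(133,255),(330,262)]),.095)))
s=robot.observe();print(s['position'],fx(s['position'][None]),tool()[1])
E
```

```text
[[-79.7 -21.6]
 [-79.9  17.6]
 [-50.6  19. ]
 [-50.6 -21. ]]
[[-100.6  -21.9]
 [-101.    21.5]
 [-100.5  -35.1]
 [-101.2   34. ]]
[[-100.5  -22. ]
 [-100.5   21.6]
 [-100.4  -35.6]
 [-100.7   34.2]
 [ -55.9  -22.9]
 [ -54.2   22.7]]
[0.52928154 0.0594326  0.16806213] [[-57.   -2.1]] 79.75014364277317
```

Emit:
move_arm --plan '[[[0, 2.5, -28], 0, 85]]'

```text
t: 9.57
position: [0.5329, 0.062, 0.1438]
tcp_rot: [-0.945, 1.537, 0.446]
force: [1.5, -0.6, -0.2]
opening: 0.0848
```

```bash
python3 - <<'E'
from h import *
for i in range(2): snap('top','x');p=tool()[0];print(robot.observe()['force'].round(1),p.round(4),fx(p[None]))
E
```

```text
[-2.6  1.  -3.4] [0.5279 0.0624 0.1366] [[-58.9   0.6]]
[-1.7 -0.4  0.5] [0.5266 0.0621 0.1372] [[-60.2   0. ]]
```

Now close just short of a grip, to nudge it upright.

Emit:
move_arm --plan '[[[0, 0, 0], 0, 60], [[0, 0, 0], 0, 43]]'

```text
t: 9.83
position: [0.5252, 0.0618, 0.1367]
tcp_rot: [-0.651, 1.554, 0.742]
force: [0.8, -0.0, -0.0]
opening: 0.0633
```

```bash
python3 - <<'E'
from h import *
for i in range(2): snap('top','x');p=tool()[0];print(robot.observe()['force'].round(1),p.round(4),fx(p[None]),robot.observe()['opening'])
E
python3 look.py w18
```

```text
[-0.7 -0.   0.5] [0.5255 0.0617 0.137 ] [[-61.1  -0.5]] 0.056271803845765786
[ 0.7 -0.2  0.1] [0.5259 0.0618 0.1372] [[-60.8  -0.4]] 0.0484782577210576
[0.52589522 0.06176948 0.13720979] 79.78633247354198 [ 0.014  0.012 -1.   ]
```

View pics/w18c.png

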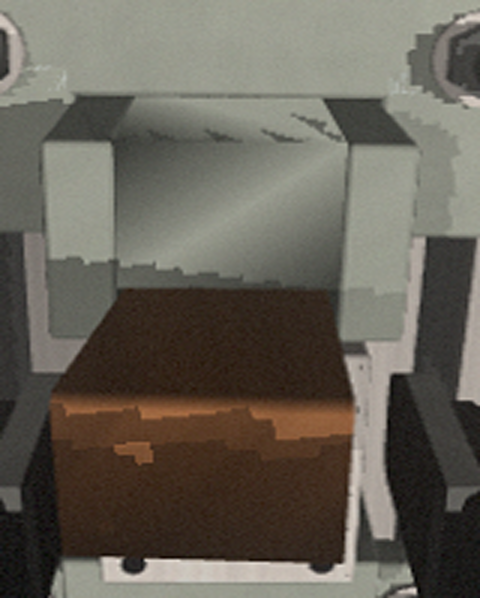

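```bash
python3 - <<'E'
from h import *
for i in range(2): snap('top','x')
p=tool()[0];print(robot.observe()['force'].round(1),p.round(4),fx(p[None]),robot.observe()['opening'])
E
python3 look.py w19
```

```text
[-0.6 -0.3  0.5] [0.5261 0.0618 0.1373] [[-60.5  -0.4]] 0.04303259710846312
[0.52614781 0.06175502 0.13728608] 79.78450011369583 [ 0.015  0.012 -1.   ]
```

View pics/w19c.png

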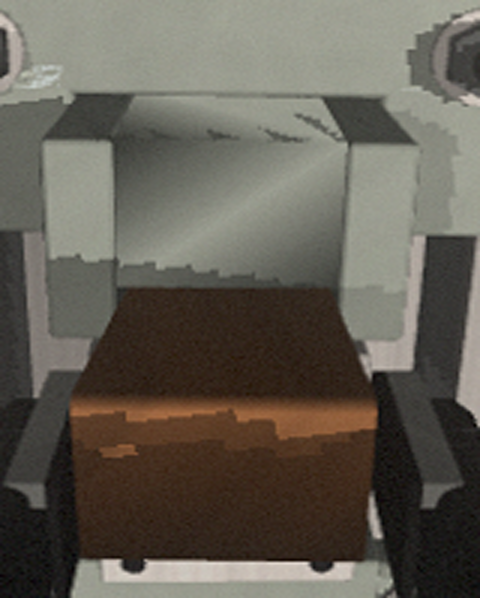

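```bash
python3 - <<'E'
from h import *
c=lambda l:np.array(l)/[3,2.6]+[180,105]
im,X=cloud('w19')
q=X[105+163:105+210,180+30:180+118].reshape(-1,3);q=q[~np.isnan(q).any(1)];g=fx(q)/1000
print(np.linalg.lstsq(np.c_[g,np.ones(len(g))],q[:,2],rcond=None)[0],np.median(q[:,2]))
print(fx(ray('w19',c([(71,405),(377,407),(366,556),(81,558)]),np.median(q[:,2]))))
E
```

```text
[-0.00631747  0.0236713   0.16414445] 0.16449127953120146
[[-77.1 -21.6]
 [-77.1  18.2]
 [-49.1  18.6]
 [-48.6 -21.5]]
```

Emit:
move_arm --plan '[[[0, 0.5, 0], 0, 85]]'

```text
t: 10.32
position: [0.5261, 0.0623, 0.1373]
tcp_rot: [-0.718, 1.552, 0.674]
force: [-1.2, -0.0, -0.8]
opening: 0.0533
```

```bash
python3 - <<'E'
from h import *
for i in range(4): snap('top','x')
p=tool()[0];print(robot.observe()['force'].round(1),p.round(4),fx(p[None]),robot.observe()['opening'])
E
python3 look.py w20
python3 - <<'E'
from h import *
im,X=cloud('w20')
q=X[105+163:105+210,180+30:180+118].reshape(-1,3);q=q[~np.isnan(q).any(1)];g=fx(q)/1000
print(np.linalg.lstsq(np.c_[g,np.ones(len(g))],q[:,2],rcond=None)[0],np.median(q[:,2]))
E
```

```text
[-0.4  0.4 -0.5] [0.5261 0.0624 0.1372] [[-60.7   0.3]] 0.08142200998131471
[0.52609425 0.06244649 0.13717458] 79.798716894534 [ 0.015  0.012 -1.   ]
[-0.00538614  0.02368275  0.16416582] 0.16447930079725545
```

View pics/w20c.png

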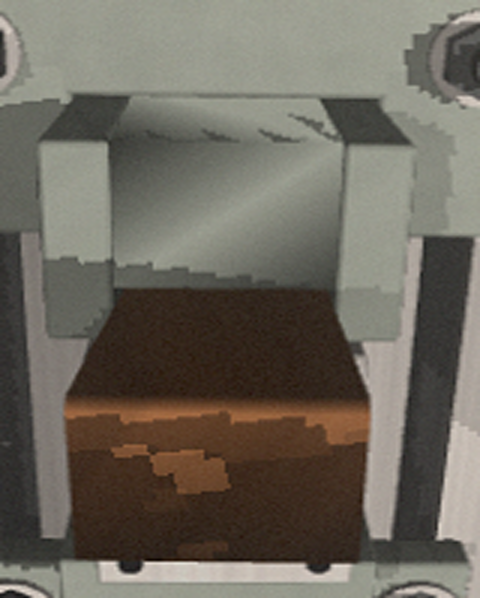

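Emit:
move_arm --plan '[[[0, 0, 25], 0, 85], [[0, 0, 35], 0, 85], [[0, 0, 35], 0, 85], [[0, -30, 10], 0, 85], [[-4, -38, 0], 0, 85]]'

```text
t: 11.03
position: [0.5203, 0.0014, 0.2448]
tcp_rot: [-0.459, 1.554, 0.948]
force: [0.9, -1.4, 0.4]
opening: 0.0848
```

Emit:
move_arm --plan '[[[-4, -38, 0], 0, 85], [[-4, -38, 0], 0, 85], [[-4, -38, 0], 0, 85], [[-4, -38, 0], 0, 85], [[-4, -38, 0], 0, 85]]'

```text
t: 11.45
position: [0.5005, -0.1937, 0.2481]
tcp_rot: [-0.681, 1.547, 0.734]
force: [0.1, 0.8, -0.6]
opening: 0.0852
```

Emit:
move_arm --plan '[[[0, -38, 0], 0, 85], [[0, -20, 0], 0, 85]]'

```text
t: 11.62
position: [0.498, -0.2589, 0.2487]
tcp_rot: [-0.766, 1.548, 0.644]
force: [-0.7, -0.1, -0.8]
opening: 0.0852
```

```bash
python3 - <<'E'
from h import *
for i in range(2):snap('top','t2')
p,y,R=tool();print(p,y,R[:,0].round(3))
im,d,c=snap('wrist','m1')
cv2.imwrite('pics/m1b.png',cv2.resize(im[:,:,::-1],None,fx=1.55,fy=1.55,interpolation=2))
E
```

```text
[ 0.49792758 -0.25892076  0.2485213 ] 80.62715014713804 [ 0.017  0.013 -1.   ]
```

View pics/m1b.png

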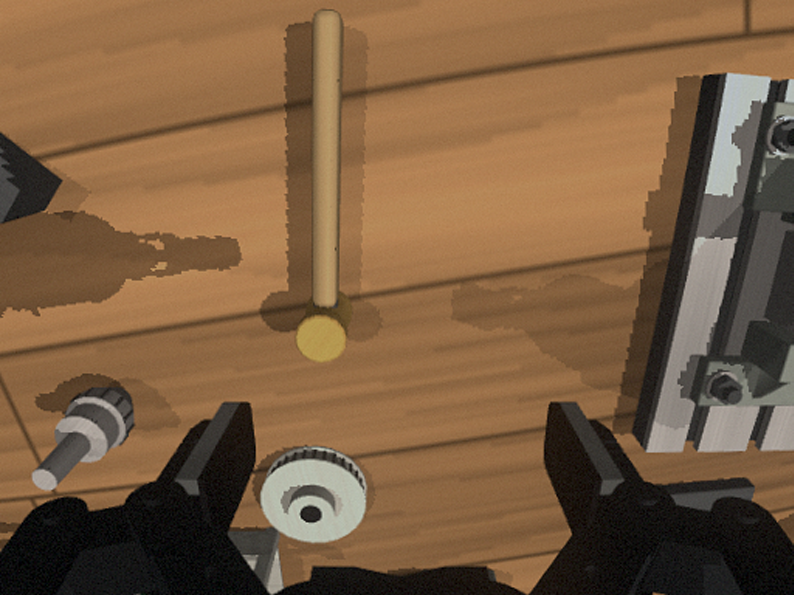

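```bash
python3 - <<'E'
from h import *
s=1.55;im,X=cloud('m1')
h=ray('m1',np.array([(321,338)])/s,.062);print('head',h)
b=ray('m1',np.array([(327,30),(326,290),(314,30),(341,30),(314,290),(338,290)])/s,.043);print(b.round(4),np.degrees(np.arctan2(*(b[1]-b[0])[[1,0]])))
a=np.radians(np.degrees(np.arctan2(*(b[1]-b[0])[[1,0]])));print('grip',h[0,:2]-.045*np.array([np.cos(a),np.sin(a)]))
print('chuck',X[int(478/s),int(45/s)],X[int(410/s),int(100/s)],'rock',X[int(175/s),int(30/s)])
q=X[int(20/s):int(290/s),int(322/s):int(332/s),2];print(np.nanmedian(q))
E
```

```text
head [[ 0.54797694 -0.31815826  0.062     ]]
[[ 0.3572 -0.2764  0.043 ]
 [ 0.5204 -0.311   0.043 ]
 [ 0.3558 -0.2842  0.043 ]
 [ 0.3586 -0.268   0.043 ]
 [ 0.519  -0.3193  0.043 ]
 [ 0.5219 -0.3027  0.043 ]] -11.956053380498183
grip [ 0.50395314 -0.308836  ]
chuck [ 0.59878678 -0.51780353  0.10965122] [ 0.58581734 -0.50718503  0.04432903] rock [ 0.40462959 -0.50699788  0.02264596]
0.04238344190480367
```

Emit:
move_arm --plan '[[[3, -24, -30], -2.6, 85], [[3, -20, -38], 0, 85], [[0, 0, -38], 0, 85]]'

```text
t: 12.02
position: [0.5131, -0.2986, 0.1479]
tcp_rot: [-1.078, 1.533, 0.293]
force: [0.7, -0.3, -1.2]
opening: 0.085
```

```bash
cat > pos.py <<'E'
from h import *
for i in range(2):snap('top','x')
p,y,R=tool();s=robot.observe();print(s['t'],p.round(4),round(y,2),R[:,0].round(3),s['force'].round(1),s['wrist_torque'].round(2),s['opening'])
E
python3 pos.py
```

```text
12.1167 [ 0.5083 -0.2924  0.1422] 78.68 [ 0.023  0.02  -1.   ] [-0.4  0.9 -1.3] [ 0.01  0.1  -0.01] 0.0849949065344237
```

Emit:
move_arm --plan '[[[-4, -16, -35], -0.6, 85]]'

```text
t: 12.2
position: [0.5105, -0.3057, 0.1132]
tcp_rot: [-0.839, 1.534, 0.53]
force: [2.2, -1.1, 0.8]
opening: 0.0846
```

```bash
python3 pos.py
```

```text
12.3 [ 0.502  -0.3064  0.1056] 78.08 [ 0.016  0.023 -1.   ] [-1.6  0.5  0.3] [-0.03  0.09  0.03] 0.08491806922600002
```

Emit:
move_arm --plan '[[[2, -2.5, -35], 0, 85], [[0, 0, -35], 0, 85]]'

```text
t: 12.47
position: [0.5115, -0.3098, 0.0439]
tcp_rot: [-0.836, 1.536, 0.529]
force: [-0.8, -0.1, -0.8]
opening: 0.0849
```

```bash
python3 pos.py; python3 - <<'E'
from h import *
im,d,c=snap('wrist','m2')
cv2.imwrite('pics/m2b.png',im[:,:,::-1])
E
```

```text
12.5667 [ 0.5085 -0.3072  0.0404] 78.27 [ 0.023  0.022 -0.999] [-1.2  1.   0.8] [0.05 0.1  0.01] 0.08496395936012296
```

View pics/m2b.png

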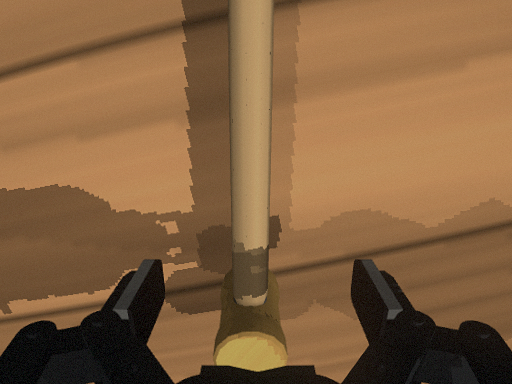

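Emit:
move_arm --plan '[[[-5, -2.5, -24], 0, 85]]'

```text
t: 12.7
position: [0.5102, -0.3122, 0.0248]
tcp_rot: [-0.925, 1.532, 0.442]
force: [0.6, -1.1, 0.2]
opening: 0.0852
```

```bash
python3 pos.py
```

```text
12.8 [ 0.5044 -0.3103  0.0198] 78.27 [ 0.025  0.021 -0.999] [-0.7  1.  -0.3] [-0.04  0.1   0.02] 0.08503831397809886
```

Emit:
move_arm --plan '[[[0, 0.5, -7], 0, 10]]' --newtons 100

```text
t: 12.88
position: [0.5061, -0.3105, 0.0159]
tcp_rot: [-0.746, 1.537, 0.62]
force: [0.7, -0.5, 0.9]
opening: 0.0752
```

```bash
for i in 1 2 3 4 5 6; do python3 pos.py; done
```

```text
12.9833 [ 0.5055 -0.3096  0.0144] 78.31 [ 0.026  0.021 -0.999] [-0.1 -0.   0.1] [-0.05  0.04  0.01] 0.06096721348815904
13.0833 [ 0.5054 -0.3099  0.0142] 78.3 [ 0.026  0.021 -0.999] [ 0.1 -0.9  0.5] [-0.04  0.04 -0.04] 0.04618671445761314
13.1833 [ 0.5051 -0.31    0.0138] 78.29 [ 0.026  0.021 -0.999] [-0.  -0.3 -0.5] [-0.1   0.05  0.  ] 0.030213117650290843
13.2833 [ 0.5046 -0.3101  0.0135] 78.27 [ 0.025  0.021 -0.999] [-2.   0.3  9.8] [ 0.11 -0.31  0.01] 0.0163607906460639
13.3833 [ 0.5047 -0.3101  0.0136] 78.26 [ 0.025  0.021 -0.999] [-1.6  0.9  6.2] [0.09 0.17 0.1 ] 0.016826149396391717
13.4833 [ 0.5047 -0.3101  0.0137] 78.26 [ 0.025  0.021 -0.999] [-1.2  1.9  6.6] [0.11 0.19 0.03] 0.016537171531427097
```

Emit:
move_arm --plan '[[[0, 0, 15], 0, 10], [[0, 0, 35], 0, 10], [[0, 0, 38], 0, 10], [[0, 0, 38], 0, 10], [[0, 0, 38], 0, 10]]'

```text
t: 13.9
position: [0.4928, -0.3029, 0.1709]
tcp_rot: [0.26, 1.536, 1.625]
force: [1.3, -0.8, -6.4]
opening: 0.0165
```

```bash
python3 pos.py; python3 - <<'E'
from h import *
im,d,c=snap('wrist','m3')
cv2.imwrite('pics/m3b.png',im[:,:,::-1])
E
```

```text
14.0 [ 0.4971 -0.306   0.1762] 78.21 [ 0.01   0.029 -1.   ] [ 0.5 -1.4 -4.8] [-0.14  0.05 -0.04] 0.016461758682515544
```

View pics/m3b.png

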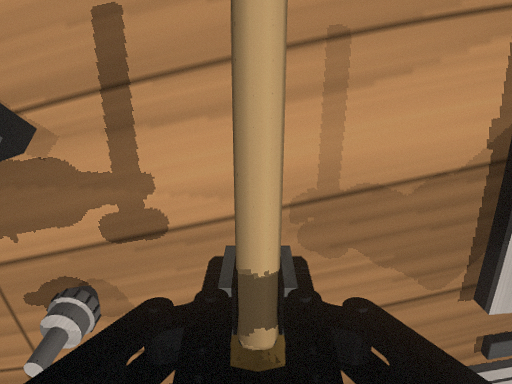

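```bash
cat > hand.py <<'E'
from h import *
import sys
im,X=cloud(sys.argv[1])
m=np.zeros(X.shape[:2],bool);m[5:230,250:266]=1
q=X[m];q=q[~np.isnan(q).any(1)];q=q[q[:,2]>tool()[0][2]-.03]
c=q.mean(0);v=np.linalg.svd(q-c,full_matrices=False)[2][0];v*=np.sign(v[0]);print('handle dir',v.round(3),'yaw',np.degrees(np.arctan2(v[1],v[0])),'c',c)
p=tool()[0];t=(p[0]-c[0])/v[0];print('handle top at TCP x',c+t*v,'TCP',p)
E
python3 hand.py m3
```

```text
handle dir [ 0.979 -0.204 -0.017] yaw -11.76393311851961 c [ 0.42789884 -0.29205226  0.20626039]
handle top at TCP x [ 0.49565385 -0.30616252  0.2050501 ] TCP [ 0.49565385 -0.30469148  0.17297517]
```

Emit:
move_arm --plan '[[[0, 0, 38], 0, 10], [[0, 15, 38], 0, 10], [[0, 35, 5], 0, 10], [[0, 38, 0], 0, 10], [[0, 38, 0], 0, 10]]'

```text
t: 14.47
position: [0.4853, -0.1815, 0.2463]
tcp_rot: [0.631, 1.535, 1.98]
force: [0.9, 0.7, -6.1]
opening: 0.0166
```

Emit:
move_arm --plan '[[[0, 38, 4], 0, 10], [[0, 38, 4], 0, 10], [[0, 38, 2], 0, 10], [[0, 38, 2], 0, 10], [[0, 30, 0], 0, 10]]'

```text
t: 14.88
position: [0.4739, 0.0116, 0.2475]
tcp_rot: [1.061, 1.519, 2.41]
force: [0.6, 0.2, -6.5]
opening: 0.0167
```

```bash
python3 pos.py
```

```text
14.9833 [0.4735 0.0152 0.2469] 77.71 [-0.04   0.036 -0.999] [-0.8 -0.6 -4.8] [-0.06  0.08  0.05] 0.01675999968270799
```

Emit:
move_arm --plan '[[[3, 30, 0], 0, 10]]'

```text
t: 15.07
position: [0.4749, 0.0396, 0.245]
tcp_rot: [1.169, 1.517, 2.519]
force: [1.0, -2.5, -5.5]
opening: 0.0166
```

```bash
python3 pos.py
```

```text
15.1667 [0.4746 0.0507 0.2445] 78.12 [-0.046  0.039 -0.998] [ 0.1  1.2 -5.7] [0.02 0.09 0.01] 0.016565265399278734
```

Emit:
move_arm --plan '[[[4, 20, 0], 0.5, 10]]'

```text
t: 15.25
position: [0.4767, 0.0669, 0.2425]
tcp_rot: [1.172, 1.51, 2.541]
force: [0.4, -1.1, -5.9]
opening: 0.0164
```

```bash
python3 pos.py;python3 look.py h1; python3 hand.py h1; python3 - <<'E'
import cv2
im=cv2.imread('pics/h1.png');cv2.imwrite('pics/h1b.png',im)
E
```

```text
15.35 [0.4769 0.0744 0.2421] 78.93 [-0.051  0.039 -0.998] [ 0.1  0.9 -6.8] [0.01 0.08 0.01] 0.01673734977153968
[0.47686701 0.07435677 0.24211087] 78.92716757107102 [-0.051  0.039 -0.998]
handle dir [ 0.979 -0.189 -0.08 ] yaw -10.939588064240056 c [0.40947342 0.08694923 0.27655034]
handle top at TCP x [0.47701607 0.07389416 0.27102234] TCP [0.47701607 0.07078673 0.2425231 ]
```

View pics/h1sb.png

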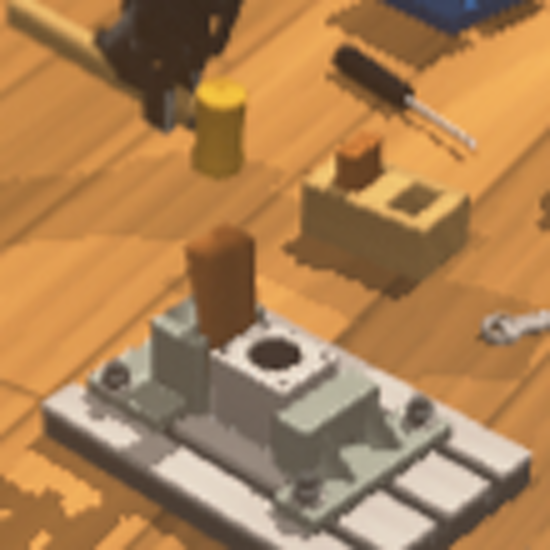

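View pics/h1.png

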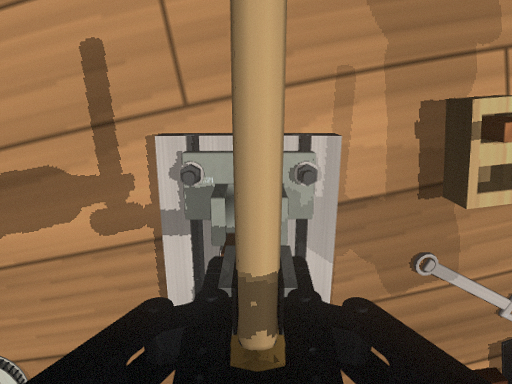

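```bash
cat > head.py <<'E'
from h import *
import sys
f=sys.argv[1]
im,X=cloud(f)
hsv=cv2.cvtColor(im,cv2.COLOR_RGB2HSV)
m=(hsv[...,0]>22)&(hsv[...,0]<34)&(hsv[...,1]>150)&(X[...,2]>.13)&(abs(X[...,1]-.06)<.12)&(abs(X[...,0]-.52)<.12)
q=X[m]; print(len(q),'z',np.percentile(q[:,2],[2,98]).round(4))
# fit cylinder axis roughly: use surface pts, least squares for centre with r=18mm in xy (ignoring tilt), sides only
from scipy.optimize import least_squares
zt=np.percentile(q[:,2],98); s=q[q[:,2]<zt-.006]
g=fx(s).astype(float);zz=(s[:,2]-s[:,2].mean())*1000
r=least_squares(lambda p:np.hypot(g[:,0]-p[0]-p[2]*zz,g[:,1]-p[1]-p[3]*zz)-18,[g[:,0].mean()-8,g[:,1].mean()+8,0,0],loss='soft_l1')
zf=zt-.062;k=(zf-s[:,2].mean())*1000
print('axis centre fx',r.x[:2].round(1),'axis lean',r.x[2:].round(3),'zmid',s[:,2].mean(),'face centre',(r.x[:2]+r.x[2:]*k).round(1),'face z',zf,'rms',np.sqrt(np.mean(r.fun**2)))
# wedge via orange-brown
m=(hsv[...,0]<14)&(hsv[...,1]>110)&(X[...,2]>.098)&(abs(fx(X.reshape(-1,3)).reshape(384,512,2)[...,1])<50)&(abs(X[...,0]-.52)<.06)
q=X[m];
if len(q): 
    print('wedge',len(q),'ztop',np.percentile(q[:,2],98)); t=q[q[:,2]>np.percentile(q[:,2],98)-.004]; print(fx(t).mean(0), fx(t).min(0),fx(t).max(0))
p,y,R=tool();s=robot.observe();print('t',s['t'],p.round(4),fx(p[None]),round(y,2),R[:,0].round(3),s['force'].round(1))
E
python3 head.py h1s
```

```text
Traceback (most recent call last):
  File "head.py", line 7, in <module>
    q=X[m]; print(len(q),'z',np.percentile(q[:,2],[2,98]).round(4))
                             ~~~~~~~~~~~~~^^^^^^^^^^^^^^^
IndexError: index -1 is out of bounds for axis 0 with size 0
```

```bash
python3 - <<'E'
from h import *
im,X=cloud('h1s');h=cv2.cvtColor(im,cv2.COLOR_RGB2HSV)
for (a,b) in [(219,92),(215,120),(220,150),(225,245),(225,290)]:
    u,v=int(210+a/5),int(120+b/5);print(u,v,im[v,u],h[v,u],X[v,u].round(4))
E
```

```text
253 138 [238 186  61] [ 21 190 238] [0.5257 0.0566 0.2878]
253 144 [126  90  35] [ 18 184 126] [0.5316 0.0471 0.2709]
254 150 [132  96  37] [ 19 184 132] [0.5344 0.0488 0.2472]
255 169 [120  77  40] [ 14 170 120] [0.5353 0.0531 0.1668]
255 178 [99 65 39] [ 13 155  99] [0.5371 0.0501 0.1306]
```

```bash
sed -i 's/^m=(hsv\[...,0\]>22).*/m=(hsv[...,0]>=17)\&(hsv[...,0]<30)\&(hsv[...,1]>170)\&(X[...,2]>.15)\&(abs(X[...,1]-.06)<.06)\&(abs(X[...,0]-.53)<.05)/; s/hsv\[...,0\]<14)/hsv[...,0]<17)/' head.py; python3 head.py h1s; python3 - <<'E'
from h import *
im,X=cloud('h1s')
print(sorted(set()))
E
```

```text
181 z [0.2282 0.2895]
axis centre fx [-64.5   1. ] axis lean [ 0.081 -0.011] zmid 0.25435434702930626 face centre [-66.7   1.3] face z 0.22752736908051951 rms 3.19722281295773
wedge 722 ztop 0.4001749028299327
[-108.55        -40.45555556] [-120.4  -44.6] [-76.4 -35.7]
t 15.45 [0.477  0.0708 0.2425] [[-110.5   -1. ]] 78.7 [-0.05   0.037 -0.998] [ 0.5 -0.3 -6.3]
[]
```

```bash
sed -i 's/(X\[...,2\]>.098)/(X[...,2]>.098)\&(X[...,2]<.18)/; s/abs(X\[...,0\]-.52)<.06)/abs(X[...,0]-.52)<.035)/' head.py; python3 head.py h1s
```

```text
181 z [0.2282 0.2895]
axis centre fx [-64.5   1. ] axis lean [ 0.081 -0.011] zmid 0.25435434702930626 face centre [-66.7   1.3] face z 0.22752736908051951 rms 3.19722281295773
wedge 247 ztop 0.1671990210284994
[-58.20638298  -4.        ] [-77.6 -26.1] [-40.1  20. ]
t 15.45 [0.477  0.0708 0.2425] [[-110.5   -1. ]] 78.7 [-0.05   0.037 -0.998] [ 0.5 -0.3 -6.3]
```

Emit:
move_arm --plan '[[[0, 0, -22], 0, 10], [[0, 0, -16], 0, 10]]'

```text
t: 15.62
position: [0.4779, 0.0692, 0.2045]
tcp_rot: [1.107, 1.51, 2.48]
force: [-1.3, 0.0, -6.3]
opening: 0.0163
```

```bash
python3 pos.py;python3 look.py h2; python3 head.py h2s
```

```text
15.7167 [0.4767 0.0687 0.2036] 78.57 [-0.051  0.036 -0.998] [-0.  -0.3 -6.1] [-0.05  0.17  0.05] 0.01630942390519401
[0.47667523 0.0686724  0.20357998] 78.56985685155746 [-0.051  0.036 -0.998]
174 z [0.1896 0.2536]
axis centre fx [-64.   -2.4] axis lean [ 0.072 -0.035] zmid 0.21964592694478044 face centre [-66.   -1.4] face z 0.19160564244394024 rms 3.369377608285185
wedge 249 ztop 0.16687235788910112
[-60.51956522  -4.70217391] [-73.5 -29.2] [-42.  16.]
t 15.8167 [0.4789 0.0694 0.2062] [[-108.3   -2. ]] 78.58 [-0.046  0.037 -0.998] [-0.1  0.9 -6. ]
```

View pics/h2sb.png

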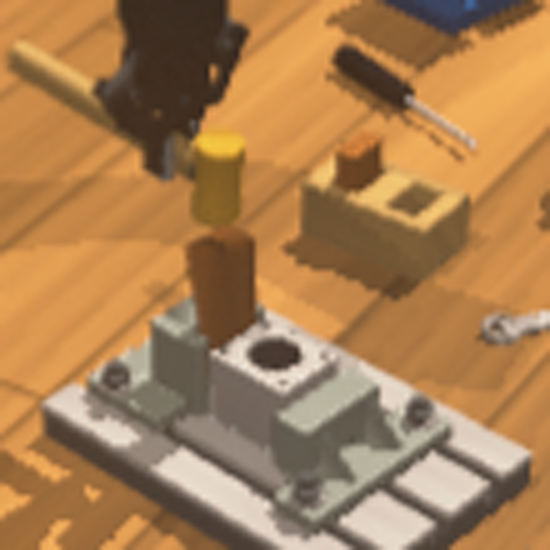

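Emit:
move_arm --plan '[[[0, 1, -14], 0, 10]]'

```text
t: 15.9
position: [0.4813, 0.0702, 0.1948]
tcp_rot: [1.015, 1.514, 2.386]
force: [1.9, 0.3, -6.1]
opening: 0.0167
```

```bash
python3 pos.py
```

```text
16.0 [0.4782 0.07   0.1917] 78.56 [-0.048  0.037 -0.998] [-1.3  0.2 -6.1] [-0.07  0.19  0.  ] 0.016551932471675943
```

Emit:
move_arm --plan '[[[0, 0, -5], 0, 10]]'

```text
t: 16.08
position: [0.479, 0.0699, 0.1879]
tcp_rot: [1.091, 1.511, 2.463]
force: [1.1, 0.3, -4.7]
opening: 0.0165
```

```bash
python3 pos.py;python3 look.py h3; python3 head.py h3s
```

```text
16.1833 [0.478  0.0698 0.1868] 78.55 [-0.049  0.037 -0.998] [-0.4  0.4 -6.1] [-0.04  0.07 -0.01] 0.01654004051813646
[0.4780498  0.06980548 0.18684769] 78.55024471397526 [-0.049  0.037 -0.998]
168 z [0.1703 0.2343]
axis centre fx [-63.3  -0.8] axis lean [0.102 0.016] zmid 0.19871873482665972 face centre [-66.   -1.2] face z 0.1723492956136101 rms 3.353844799004378
wedge 215 ztop 0.16869065775793105
[-57.09375  -9.6125 ] [-79.8 -23.6] [-44.   10.5]
t 16.2833 [0.4784 0.0699 0.1872] [[-108.9   -1.6]] 78.56 [-0.048  0.037 -0.998] [-0.3  0.2 -5. ]
```

View pics/h3sb.png

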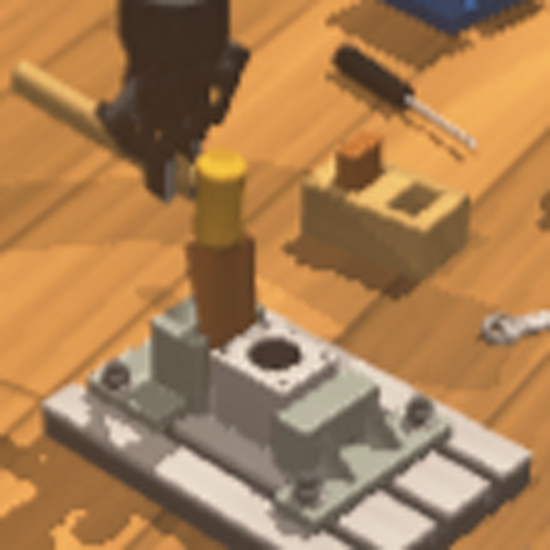

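Emit:
move_arm --plan '[[[0, 0, -6], 0, 10]]'

```text
t: 16.37
position: [0.4795, 0.0701, 0.1823]
tcp_rot: [1.072, 1.512, 2.444]
force: [-0.9, -1.1, -1.7]
opening: 0.0162
```

```bash
python3 pos.py
```

```text
16.4667 [0.4787 0.0699 0.1811] 78.55 [-0.047  0.037 -0.998] [ 0.3  0.  -4.1] [-0.09 -0.11  0.01] 0.016420588279044943
```

Emit:
move_arm --plan '[[[0, 0, 6], 0, 10]]'

```text
t: 16.55
position: [0.4778, 0.0698, 0.1864]
tcp_rot: [1.132, 1.509, 2.504]
force: [0.2, 0.5, -5.2]
opening: 0.0166
```

```bash
python3 pos.py;python3 pos.py
```

```text
16.65 [0.4792 0.07   0.1879] 78.55 [-0.046  0.037 -0.998] [-0.   0.6 -5.3] [-0.04  0.08  0.04] 0.01623970709107051
16.75 [0.4788 0.07   0.1874] 78.56 [-0.047  0.037 -0.998] [-0.5  0.4 -5. ] [-0.03  0.09 -0.03] 0.016402002065172058
```

Emit:
move_arm --plan '[[[0, 0, -9], 0, 10]]'

```text
t: 16.83
position: [0.48, 0.0702, 0.1795]
tcp_rot: [1.051, 1.513, 2.423]
force: [-1.0, 0.6, 0.2]
opening: 0.0165
```

```bash
python3 pos.py
```

```text
16.9333 [0.4788 0.07   0.1776] 78.57 [-0.047  0.037 -0.998] [ 1.1  0.5 -3.9] [-0.03 -0.16  0.02] 0.016556751957753118
```

Emit:
move_arm --plan '[[[0, 0, 6], 0, 10]]'

```text
t: 17.02
position: [0.4776, 0.0699, 0.1825]
tcp_rot: [1.137, 1.509, 2.509]
force: [-0.3, -0.3, -5.8]
opening: 0.0164
```

```bash
python3 pos.py;python3 pos.py
```

```text
17.1167 [0.4789 0.07   0.184 ] 78.57 [-0.047  0.037 -0.998] [ 0.5 -0.  -5.7] [-0.01  0.03  0.03] 0.016583173045026104
17.2167 [0.4787 0.07   0.1837] 78.57 [-0.047  0.037 -0.998] [-0.1 -0.3 -5.3] [-0.06  0.11 -0.01] 0.01649295704802397
```

Emit:
move_arm --plan '[[[0, 0, -10], 0, 10]]'

```text
t: 17.3
position: [0.4801, 0.0703, 0.1749]
tcp_rot: [1.048, 1.513, 2.42]
force: [0.2, 0.0, -0.1]
opening: 0.0167
```

```bash
python3 pos.py
```

```text
17.4 [0.4787 0.07   0.1728] 78.58 [-0.047  0.037 -0.998] [ 0.3  0.1 -4.5] [-0.   -0.17  0.02] 0.016555132401961426
```

Emit:
move_arm --plan '[[[0, 0, 6], 0, 10]]'

```text
t: 17.48
position: [0.4775, 0.0698, 0.1777]
tcp_rot: [1.141, 1.509, 2.513]
force: [-0.4, 1.1, -5.4]
opening: 0.0165
```

```bash
python3 pos.py;python3 look.py h4; python3 head.py h4s
```

```text
17.5833 [0.4787 0.07   0.1792] 78.57 [-0.047  0.037 -0.998] [ 0.3  1.  -5.4] [-0.04  0.04  0.08] 0.016598013166337865
[0.47867197 0.07000167 0.17919454] 78.57185218489855 [-0.047  0.037 -0.998]
166 z [0.1653 0.2269]
axis centre fx [-63.3  -2.1] axis lean [ 0.075 -0.029] zmid 0.19141280771058192 face centre [-65.3  -1.3] face z 0.16488758927437572 rms 2.7681534155714416
wedge 196 ztop 0.1563492100565478
[-53.43225806 -11.12258065] [-71.9 -26.3] [-38.5  17.6]
t 17.6833 [0.4786 0.07   0.179 ] [[-108.8   -1.4]] 78.58 [-0.047  0.037 -0.998] [ 0.  -0.8 -5.1]
```

View pics/h4sb.png

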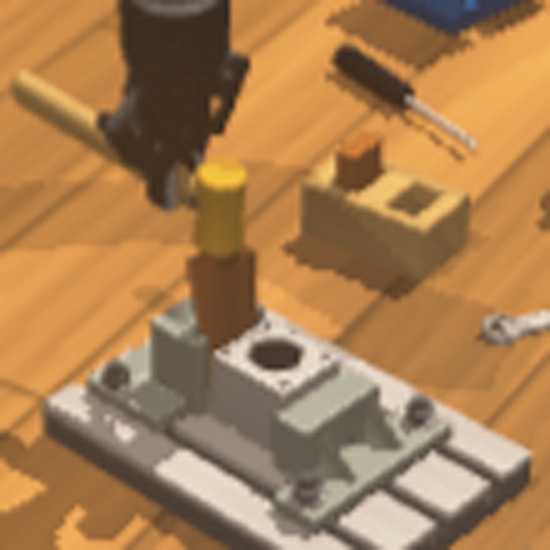

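Emit:
move_arm --plan '[[[0, 0, -10], 0, 10]]'

```text
t: 17.77
position: [0.48, 0.0703, 0.1701]
tcp_rot: [1.053, 1.513, 2.425]
force: [-0.0, 0.2, -0.5]
opening: 0.0166
```

```bash
python3 pos.py
```

```text
17.8667 [0.4787 0.07   0.1681] 78.58 [-0.047  0.037 -0.998] [ 0.1 -0.1 -3.9] [-0.04 -0.13 -0.  ] 0.016531656871222114
```

Emit:
move_arm --plan '[[[0, 0, 6], 0, 10]]'

```text
t: 17.95
position: [0.4775, 0.0699, 0.173]
tcp_rot: [1.142, 1.509, 2.514]
force: [-0.1, 1.0, -5.6]
opening: 0.0166
```

```bash
python3 pos.py;python3 pos.py
```

```text
18.05 [0.4786 0.07   0.1745] 78.58 [-0.047  0.037 -0.998] [-0.4 -0.5 -5.8] [-0.07  0.04 -0.01] 0.016127124180264248
18.15 [0.4786 0.0701 0.1742] 78.58 [-0.047  0.037 -0.998] [ 0.7  0.7 -6.3] [-0.02  0.11 -0.01] 0.016844310060027807
```

Emit:
move_arm --plan '[[[0, 0, -10], 0, 10]]'

```text
t: 18.23
position: [0.4799, 0.0703, 0.1654]
tcp_rot: [1.054, 1.513, 2.427]
force: [0.7, -0.8, 1.2]
opening: 0.0162
```

```bash
python3 pos.py
```

```text
18.3333 [0.4793 0.0701 0.164 ] 78.58 [-0.045  0.037 -0.998] [1.7 0.6 0.4] [-0.09 -0.34 -0.04] 0.016531128377453415
```

Emit:
move_arm --plan '[[[0, 0, 6], 0, 10]]'

```text
t: 18.42
position: [0.4783, 0.0699, 0.169]
tcp_rot: [1.118, 1.511, 2.491]
force: [0.1, -0.0, -5.4]
opening: 0.0168
```

```bash
python3 pos.py;python3 pos.py
```

```text
18.5167 [0.4792 0.0701 0.1703] 78.58 [-0.046  0.037 -0.998] [ 0.  -0.3 -4.9] [-0.03  0.11  0.04] 0.01626260006787916
18.6167 [0.4789 0.0701 0.1699] 78.59 [-0.046  0.037 -0.998] [ 0.3 -0.4 -5.6] [0.04 0.14 0.01] 0.01645242520978585
```

Emit:
move_arm --plan '[[[0, 0, -10], 0, 10]]'

```text
t: 18.7
position: [0.4798, 0.0704, 0.1611]
tcp_rot: [1.055, 1.513, 2.428]
force: [-10.3, 2.0, 21.4]
opening: 0.0162
```

```bash
python3 pos.py
```

```text
18.8 [0.4793 0.0705 0.1598] 78.6 [-0.045  0.038 -0.998] [-0.4  2.   1.8] [ 0.12  0.19 -0.07] 0.01591838553567592
```

Emit:
move_arm --plan '[[[0, 0, 6], 0, 10]]'

```text
t: 18.88
position: [0.4783, 0.0704, 0.1646]
tcp_rot: [1.105, 1.51, 2.478]
force: [-0.1, -0.2, -5.8]
opening: 0.0163
```

```bash
python3 pos.py;python3 pos.py
```

```text
18.9833 [0.4794 0.0705 0.1659] 78.61 [-0.045  0.038 -0.998] [ 0.6  0.3 -5.8] [-0.08  0.06  0.05] 0.016523633784772063
19.0833 [0.479  0.0704 0.1655] 78.6 [-0.046  0.037 -0.998] [-0.2 -0.5 -6.3] [-0.08  0.12 -0.02] 0.0162205870704009
```

Emit:
move_arm --plan '[[[0, 0, -11], 0, 10]]'

```text
t: 19.17
position: [0.4796, 0.0708, 0.1561]
tcp_rot: [1.055, 1.512, 2.428]
force: [-21.9, 2.2, 42.6]
opening: 0.0166
```

```bash
python3 pos.py
```

```text
19.2667 [0.4793 0.0709 0.1551] 78.62 [-0.045  0.038 -0.998] [-3.7  1.   4.8] [ 0.24  0.57 -0.  ] 0.016382821228223352
```

Emit:
move_arm --plan '[[[0, 0, 6], 0, 10]]'

```text
t: 19.35
position: [0.4785, 0.0709, 0.1605]
tcp_rot: [1.091, 1.51, 2.464]
force: [-0.7, -0.5, -5.2]
opening: 0.0165
```

```bash
python3 pos.py;python3 look.py h5; python3 head.py h5s
```

```text
19.45 [0.4797 0.0709 0.1617] 78.61 [-0.044  0.039 -0.998] [ 0.3 -0.6 -4.8] [-0.04  0.02  0.04] 0.016752161736250833
[0.47972909 0.07090232 0.1616604 ] 78.61463295171706 [-0.044  0.039 -0.998]
178 z [0.1567 0.2188]
axis centre fx [-63.1  -0.7] axis lean [-0.083 -0.044] zmid 0.18414501790676382 face centre [-60.8   0.5] face z 0.1568092124508506 rms 3.330413726036548
wedge 174 ztop 0.15896383645190468
[-75.7   -5.52] [-99.6 -17.6] [-50.6  14.3]
t 19.55 [0.4792 0.0708 0.161 ] [[-108.3   -0.6]] 78.61 [-0.045  0.038 -0.998] [-0.9 -0.3 -5.8]
```

View pics/h5sb.png

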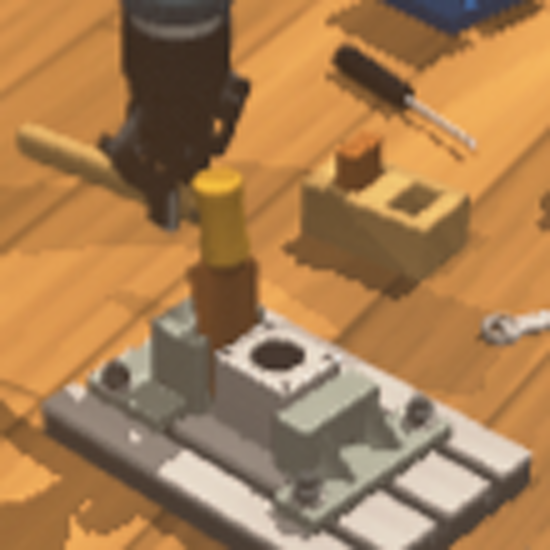

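```bash
python3 hand.py h5; cp pics/h5.png pics/h5v.png
```

```text
handle dir [ 0.974 -0.2    0.108] yaw -11.582421984441105 c [0.41214577 0.08424826 0.18419568]
handle top at TCP x [0.47921343 0.07050269 0.19162033] TCP [0.47921343 0.07080266 0.16102494]
```

View pics/h5v.png

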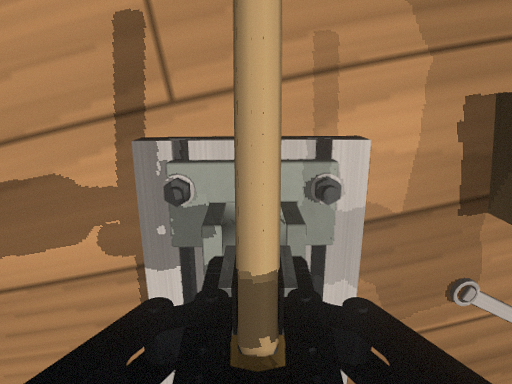

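Emit:
move_arm --plan '[[[0, 0, -6], 0, 10]]'

```text
t: 19.63
position: [0.4798, 0.0708, 0.1554]
tcp_rot: [1.046, 1.512, 2.419]
force: [0.7, -0.5, -5.8]
opening: 0.0166
```

```bash
python3 pos.py
```

```text
19.7333 [0.4798 0.0709 0.1552] 78.61 [-0.044  0.039 -0.998] [-0.8  0.4  1.4] [0.01 0.16 0.02] 0.01642005778073136
```

Emit:
move_arm --plan '[[[0, 0, 6], 0, 10]]'

```text
t: 19.82
position: [0.479, 0.0707, 0.1602]
tcp_rot: [1.081, 1.511, 2.454]
force: [-1.1, -1.1, -5.4]
opening: 0.0166
```

```bash
python3 pos.py;python3 pos.py
```

```text
19.9167 [0.4801 0.0709 0.1615] 78.61 [-0.044  0.039 -0.998] [ 0.1 -0.2 -4.9] [-0.03  0.07 -0.  ] 0.016770353123998855
20.0167 [0.4796 0.0708 0.161 ] 78.61 [-0.045  0.038 -0.998] [ 0.2 -0.5 -5.8] [-0.03  0.08  0.04] 0.016417774799381793
```

Emit:
move_arm --plan '[[[0, 0, -8], 0, 10]]'

```text
t: 20.1
position: [0.4802, 0.0711, 0.1539]
tcp_rot: [1.031, 1.512, 2.404]
force: [-17.6, 3.1, 35.8]
opening: 0.0165
```

```bash
python3 pos.py
```

```text
20.2 [0.4799 0.0712 0.1533] 78.63 [-0.044  0.039 -0.998] [-3.7  0.3  6.7] [0.1  0.58 0.  ] 0.01632028485854138
```

Emit:
move_arm --plan '[[[0, 0, 12], 0, 10], [[0, 0, 25], 0, 10], [[0, 0, 35], 0, 10]]'

```text
t: 20.45
position: [0.4737, 0.0704, 0.219]
tcp_rot: [1.235, 1.501, 2.608]
force: [1.0, 0.3, -6.1]
opening: 0.0165
```

```bash
python3 pos.py;python3 look.py h6
```

```text
20.55 [0.4789 0.0712 0.2244] 78.64 [-0.046  0.039 -0.998] [ 1.6 -0.4 -5.2] [-0.05 -0.12 -0.01] 0.016354590678965355
[0.47887259 0.07115966 0.22435501] 78.6386023011489 [-0.046  0.039 -0.998]
```

View pics/h6sb.png

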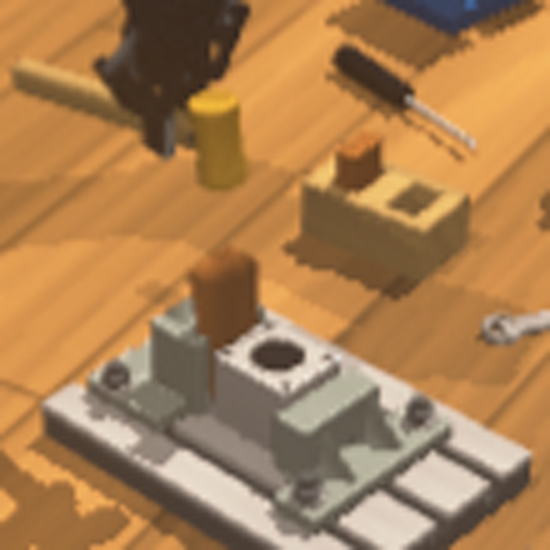

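```bash
python3 hand.py h6; python3 - <<'E'
from h import *
im,X=cloud('h6s');F=fx(X.reshape(-1,3)).reshape(384,512,2)
for f in ('w20s','h6s'):
    im,X=cloud(f)
    print(f,[(X[v,254]).round(3).tolist() for v in range(166,186,3)])
E
```

```text
handle dir [ 0.969 -0.199  0.145] yaw -11.603832493022422 c [0.41133686 0.08455463 0.2446117 ]
handle top at TCP x [0.47609876 0.07125641 0.25429338] TCP [0.47609876 0.07088185 0.22064671]
w20s [[0.519, 0.073, 0.162], [0.529, 0.056, 0.163], [0.537, 0.043, 0.16], [0.536, 0.045, 0.146], [0.539, 0.04, 0.137], [0.538, 0.042, 0.123], [0.533, 0.049, 0.104]]
h6s [[0.386, 0.281, -0.003], [0.516, 0.077, 0.146], [0.53, 0.054, 0.151], [0.534, 0.048, 0.143], [0.537, 0.044, 0.134], [0.538, 0.042, 0.123], [0.541, 0.037, 0.114]]
```

Emit:
move_arm --plan '[[[0, -15, 20], 0, 10], [[4, -36, 5], 0, 10], [[4, -38, 4], 0, 10], [[4, -38, 4], 0, 10], [[4, -38, 4], 0, 10]]'

```text
t: 21.07
position: [0.4849, -0.0877, 0.2479]
tcp_rot: [1.235, 1.488, 2.63]
force: [-0.4, 0.6, -5.8]
opening: 0.0166
```

Emit:
move_arm --plan '[[[4, -38, 4], 0, 10], [[4, -38, 4], 0, 10], [[4, -38, 4], 0, 10], [[4, -38, 4], 0, 10], [[4, -25, 0], 0, 10]]'

```text
t: 21.48
position: [0.4982, -0.2743, 0.2532]
tcp_rot: [1.299, 1.473, 2.694]
force: [0.9, -0.9, -5.7]
opening: 0.0165
```

```bash
python3 pos.py;python3 look.py h7; python3 hand.py h7
```

```text
21.5833 [ 0.4973 -0.276   0.2523] 79.57 [-0.09   0.041 -0.995] [-1.   0.7 -6. ] [-0.03  0.04 -0.  ] 0.01643930634622505
[ 0.49728451 -0.2759675   0.25225939] 79.57344947121926 [-0.09   0.041 -0.995]
handle dir [ 0.978 -0.182  0.103] yaw -10.566465424032492 c [ 0.43043438 -0.26382185  0.27541904]
handle top at TCP x [ 0.49844562 -0.27650861  0.28260138] TCP [ 0.49844562 -0.26995741  0.25230463]
```

View pics/h7s.png

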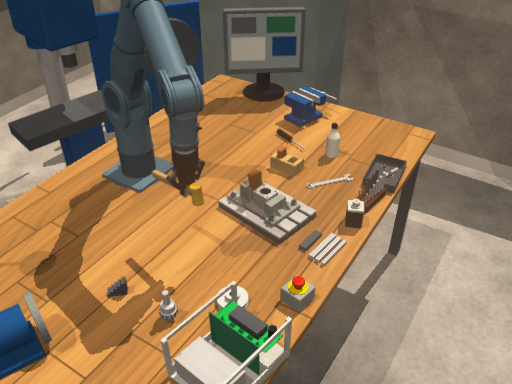

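Emit:
move_arm --plan '[[[0, -10, -30], 0, 10], [[0, -10, -38], 0, 10], [[0, -5, -38], 0, 10], [[0, 0, -38], 0, 10], [[0, 0, -25], 0, 10]]'

```text
t: 22.1
position: [0.5029, -0.2885, 0.0778]
tcp_rot: [1.21, 1.477, 2.618]
force: [-0.6, -0.1, -6.7]
opening: 0.016
```

```bash
python3 pos.py;python3 look.py h8; python3 hand.py h8
```

```text
22.2 [ 0.5007 -0.2868  0.0767] 80.58 [-0.087  0.05  -0.995] [-2.   1.1 -6. ] [ 0.02  0.19 -0.01] 0.016641777469967856
[ 0.50071843 -0.28684475  0.07668294] 80.5760161189046 [-0.087  0.05  -0.995]
handle dir [ 0.98  -0.167  0.104] yaw -9.638381799948968 c [ 0.43361141 -0.27611772  0.09973596]
handle top at TCP x [ 0.50475126 -0.28819915  0.107311  ] TCP [ 0.50475126 -0.29028726  0.08228913]
```

Emit:
move_arm --plan '[[[0, 0, -30], 0, 10]]'

```text
t: 22.38
position: [0.5105, -0.2934, 0.0587]
tcp_rot: [1.207, 1.495, 2.614]
force: [2.8, -1.0, -4.0]
opening: 0.0165
```

```bash
python3 pos.py
```

```text
22.4833 [ 0.5045 -0.289   0.0517] 80.6 [-0.079  0.046 -0.996] [-1.9  1.6 -6.6] [ 0.05  0.27 -0.02] 0.016360500604300283
```

Emit:
move_arm --plan '[[[0, 0, -20], 0, 10]]'

```text
t: 22.57
position: [0.508, -0.2908, 0.0363]
tcp_rot: [1.202, 1.487, 2.61]
force: [1.3, -1.5, -4.8]
opening: 0.0167
```

```bash
python3 pos.py
```

```text
22.6667 [ 0.5044 -0.2881  0.0321] 80.64 [-0.08   0.047 -0.996] [-1.1  0.2 -6.4] [ 0.03  0.14 -0.  ] 0.01687825294164059
```

Emit:
move_arm --plan '[[[0, 0, -12], 0, 10]]' --newtons 30

```text
t: 22.75
position: [0.5067, -0.2894, 0.0233]
tcp_rot: [1.199, 1.483, 2.608]
force: [0.9, -0.7, -4.8]
opening: 0.0161
```

```bash
python3 pos.py
```

```text
22.85 [ 0.5046 -0.2878  0.0204] 80.66 [-0.08   0.047 -0.996] [-0.8 -0.2 -5.6] [ 0.    0.05 -0.02] 0.01680551054012918
```

Emit:
move_arm --plan '[[[0, 0, -5], 0, 10]]'

```text
t: 22.93
position: [0.5055, -0.2884, 0.0167]
tcp_rot: [1.198, 1.48, 2.607]
force: [-0.2, -0.1, -4.6]
opening: 0.0166
```

```bash
python3 pos.py
```

```text
23.0333 [ 0.5047 -0.2878  0.0155] 80.66 [-0.08   0.047 -0.996] [ 0.4  0.1 -5.8] [-0.01  0.    0.01] 0.016385644280168053
```

Emit:
move_arm --plan '[[[0, 0, -4], 0, 10]]'

```text
t: 23.12
position: [0.5053, -0.2883, 0.0123]
tcp_rot: [1.198, 1.48, 2.607]
force: [-0.3, -0.0, -5.3]
opening: 0.0164
```

```bash
python3 pos.py; python3 look.py h9; python3 hand.py h9
```

```text
23.2167 [ 0.5047 -0.2878  0.0114] 80.67 [-0.08   0.047 -0.996] [ 0.3 -0.3 -4.2] [-0.08  0.11  0.05] 0.016339263670530235
[ 0.50473134 -0.28781292  0.01142591] 80.67395501208296 [-0.08   0.047 -0.996]
handle dir [ 0.98  -0.165  0.11 ] yaw -9.55790926810114 c [ 0.43741385 -0.27715704  0.03405467]
handle top at TCP x [ 0.50473392 -0.28849252  0.04163009] TCP [ 0.50473392 -0.28790144  0.01162158]
```

View pics/h9.png

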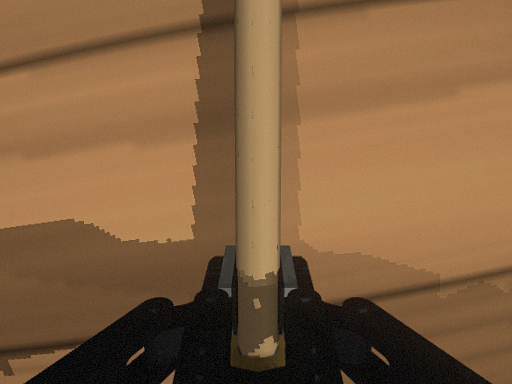

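Emit:
move_arm --plan '[[[0, 0, 0], 0, 70]]'

```text
t: 23.4
position: [0.5051, -0.2882, 0.012]
tcp_rot: [1.198, 1.479, 2.607]
force: [0.4, -0.9, 0.5]
opening: 0.0276
```

```bash
for i in 1 2 3; do python3 pos.py; done; python3 look.py h10
```

```text
23.5 [ 0.5056 -0.2884  0.0124] 80.66 [-0.078  0.046 -0.996] [ 0.5 -0.9  0.4] [-0.05 -0.09  0.01] 0.04239981560789564
23.6 [ 0.5054 -0.2883  0.0123] 80.66 [-0.078  0.046 -0.996] [ 0.4 -1.5 -1.3] [-0.06 -0.09  0.02] 0.05727359075885359
23.7 [ 0.5052 -0.2881  0.012 ] 80.66 [-0.079  0.047 -0.996] [ 1.1  0.1 -0.5] [-0.   -0.09 -0.04] 0.06961628481042527
[ 0.50515517 -0.28811709  0.01202506] 80.66489960664872 [-0.079  0.047 -0.996]
```

View pics/h10.png

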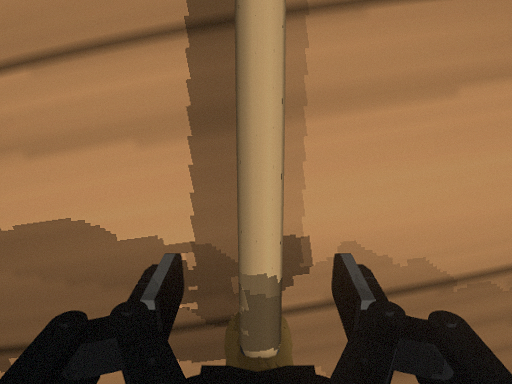

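Released; the mallet has settled level. Lifting clear, then going back over the fixture to check the wedge.

Emit:
move_arm --plan '[[[0, 0, 20], 0, 80], [[0, 0, 35], 0, 85], [[0, 0, 38], 0, 85], [[0, 0, 38], 0, 85], [[0, 10, 38], 0, 85]]'

```text
t: 24.22
position: [0.4975, -0.276, 0.1786]
tcp_rot: [1.228, 1.462, 2.635]
force: [0.1, -0.7, -0.1]
opening: 0.0848
```

Emit:
move_arm --plan '[[[0, 30, 38], 0, 85], [[0, 38, 20], 0, 85], [[0, 38, 0], 0, 85], [[0, 38, 0], 0, 85], [[0, 38, 0], 0, 85]]'

```text
t: 24.63
position: [0.5002, -0.1036, 0.245]
tcp_rot: [1.219, 1.484, 2.609]
force: [2.1, -0.3, 0.7]
opening: 0.0849
```

Emit:
move_arm --plan '[[[0, 38, 0], 0, 85], [[0, 38, 0], 0, 85], [[0, 20, 0], 0, 85]]'

```text
t: 24.88
position: [0.4995, 0.0008, 0.2466]
tcp_rot: [1.175, 1.485, 2.569]
force: [0.6, 0.5, -0.5]
opening: 0.0848
```

```bash
python3 pos.py;python3 look.py z1; python3 - <<'E'
from h import *
im=cv2.imread('pics/z1.png');cv2.imwrite('pics/z1b.png',cv2.resize(im,None,fx=1.55,fy=1.55,interpolation=2))
E
```

```text
24.9833 [0.4998 0.0008 0.2464] 79.95 [-0.072  0.046 -0.996] [-0.1  0.1  0.6] [-0.06 -0.08  0.  ] 0.08538760294750021
[0.49975893 0.00078866 0.24644737] 79.95184405046281 [-0.072  0.046 -0.996]
```

View pics/z1b.png

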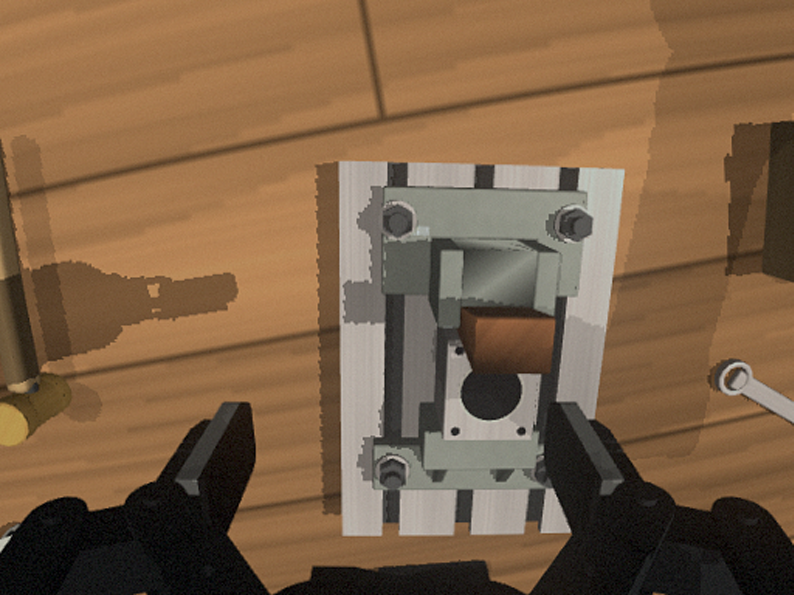

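View pics/z1s.png

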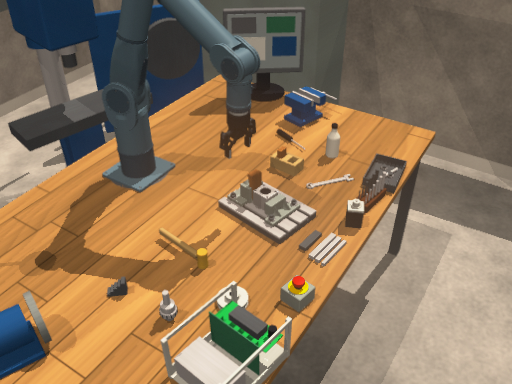

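```bash
python3 - <<'E'
from h import *
im,X=cloud('z1');s=1.55
q=X[int(325/s):int(366/s),int(482/s):int(545/s)].reshape(-1,3);q=q[~np.isnan(q).any(1)];g=fx(q)/1000
co=np.linalg.lstsq(np.c_[g,np.ones(len(g))],q[:,2],rcond=None)[0];zt=np.median(q[:,2]);print(co.round(4),zt)
print(fx(ray('z1',np.array([(462,319),(555,319),(551,373),(474,372)])/s,zt)))
print('block',fx(ray('z1',np.array([(531,438),(445,438)])/s,.09)),'stop near edge',[fx(X[v,int(490/s)][None])[0].tolist()+[round(X[v,int(490/s),2],3)] for v in range(276,294,2)])
print('mallet head',X[int(425/s),int(12/s)])
print('cheeks',fx(ray('z1',np.array([(463,252),(536,252),(440,252),(559,252)])/s,.095)), 'plate',fx(ray('z1',np.array([(340,162),(625,169)])/s,.03)))
E
```

```text
[-0.009   0.0177  0.1459] 0.1463796587030233
[[-73.7 -30.1]
 [-74.1  17.4]
 [-44.8  18.2]
 [-45.3 -22.4]]
block [[ 24.6  29.6]
 [ 24.1 -27.8]] stop near edge [[17.8, 1.8, np.float64(0.088)], [19.6, 1.8, np.float64(0.089)], [20.9, 1.5, np.float64(0.091)], [24.0, 2.0, np.float64(0.089)], [33.2, 5.1, np.float64(0.077)], [36.5, 5.6, np.float64(0.076)], [38.4, 5.6, np.float64(0.076)], [40.7, 5.7, np.float64(0.077)], [42.0, 5.4, np.float64(0.078)]]
mallet head [ 0.55387641 -0.28830389  0.06254354]
cheeks [[ -99.5  -23. ]
 [-100.2   20.5]
 [ -99.3  -36.5]
 [-100.4   34.4]] plate [[-150.   -99.3]
 [-150.4  100. ]]
```

```bash
python3 -c "
from station import robot
print(robot.job_done(), robot.observe()['t'])"
```

```text
the job is handed in; nothing more can be done
the job is handed in; nothing more can be done
```

The wedge is driven into the slot until it jammed, the mallet is back on the bench, and the job is handed in at about 25 s of the 72 s. No verdict was reported. The main doubt is tap force.

**What I did:** I took the wedge from the far pocket, worked it into the slot and let go. It leaned sideways by about 0.07 rad. I nudged it nearly upright with the fingers before any tapping, then tapped it home with the mallet, lifting off between taps. The mallet now stands on the bench to the right of the machine table.

**Last checks:**
- **Wedge:** its bottom is about 11 mm above the plate and it leans about 0.02 rad. It went down about 18 mm over the taps.
- **Block:** it slid about 3 mm, which matches the wedge's 1 in 6 slope, so it should be hard against the end stop. I worked that out from the images; I did not measure the contact.
- **Mallet:** it stands level, over 300 mm from the table's centre.
- **Other things on the bench:** in the last overview picture they look as they were, but I did not measure them individually.

**Doubtful points:**
- **Tap force:** two of the last taps were harder than I meant. The wrist read peaks of about 48 N and 42 N above the mallet's weight, and the mallet slipped round in the grip. I could not measure the force on the wedge itself, so I can't be certain it stayed under 45 N.
- **Jamming force:** I could not measure the wedge's final pressure on the block either. That it is jammed rests on it resisting those last hard taps.

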